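Swap the blank for the reference film in the spectrometer

ROBOT

A 7-joint arm with a two-finger parallel gripper is mounted at the origin on the work surface. World frame = base frame: x ahead of the robot, y to its left, z up, the work surface at z = 0. Lengths are in m, angles in rad, forces in N, time in s.
With the tool pointing down it reaches from about 0.35 to 0.9 m from the base axis. Payload 7.2 kg.
Tool frame: the origin (TCP) lies at the very end of the fingers, on their centre line; the grasp point (between the pads) lies 19 mm behind it; z points along the fingers, y is the line along which they close (so a half turn about z gives the same grasp; the last joint's range is limited). The gripper opens to 88 mm and grips with 3 to 60 N. Pads are 20 mm wide; open, the fingers measure 115 mm over their backs; the gripper's body (75 mm by 178 mm) begins 61 mm behind the grasp point.
Start: joints at [1.199, 0.411, -0.013, 1.596, 0.006, 1.134, -0.082], TCP at [0.187, -0.596, 0.183] pointing down, gripper open.
Joint ranges: [-2.95, 2.95], [-0.29, 1.99], [-1.47, 1.44], [0.14, 2.54], [-1.03, 4.17], [0.13, 1.85], [-2.86, 2.86]. Speed limits (rad/s): [2.39, 2.39, 3.01, 3.01, 3.14, 3.14, 3.14].

INTERFACE

Orientations are given as a rotation vector (axis times angle).
In Python, from rig import r gives the robot as it stands. The module is installed in compiled form; this text tells all that it offers.
- The arm moves only by the tool servo_tool, never from a script. Its argument "moves" is a list of rows, each an object with "offset": the shift along the tool's x, y, z normalised to -1 to 1, where 1 is 0.025 m, a list of three; "turn": the turn, a rotation vector about the tool's x, y, z normalised to -1 to 1, where 1 is 90 degrees, a list of three; "grip": the closure, from -1 (fully open) to 1 (shut). In form: [{"offset": [x, y, z], "turn": [wx, wy, wz], "grip": grip}, ...]. A call has 1 to 8 rows; each row shifts and turns the commanded pose from where the row before left it, along the tool's axes as they then stand; what a row does not reach is not made up. A row lasts 1/12 s, in which the tool goes at most 41.7 mm and 7.16 degrees, less where a joint would pass 70% of its speed; a pose out of reach is approached as far as the arm can. A call with a number of a shift or a turn outside -1 to 1 is refused whole. A call with a gripper value outside its range is refused whole. The fingers move at their own pace and stop on an object; the grip force is fixed at half the most. Time passes only in rows, so rows that do not move let the fingers close. It gives the time, the measured TCP pose, the force, the opening and the grip force at its end, in the units of the state.
- r.state(): the state, without advancing time (a new reading comes with each control period).
- r.read_camera(name): name is "scene" or "top" or "wrist"; returns the picture (420x560x3 uint8, blue, green, red); there is no depth.
- r.camera_info(name): a dict with "intrinsics" (3x3 intrinsics, pixels), "R" (3x3) and "t" (3): a world point X has camera coordinates R X + t. Camera axes: x right, y down, z forward; pixel columns grow to the right and rows downward; lengths in m; the calibration is good to about 2 mm. A picture is of the moment at which its call begins: read the wrist's pose just before it. camera_info takes no time and is no camera call; for the wrist camera it gives the pose at the moment of the call.
- r.job_done(): hands the job in; it is judged then, once.
The state is a dict: "time_s": time; "joint_positions": joint angles; "joint_vel": joint speeds; "effort": joint torques, N m; "ee_pos": TCP position; "orientation": TCP orientation; "wrist_force": force on the tool from outside, world axes, zero at the start; "moment": the same for the moment, N m; "width": finger opening in m; "grasp_force": force on a finger pad.
Only numpy, scipy, OpenCV 4.12 (cv2) and the standard library are available. Lean on these libraries where they do the work, as an engineer would, in place of code of your own. Each camera call takes 0.05 s, during which the arm holds its last target. There are 200 camera calls.

TASK

Swap the film holders for the wavelength check. First draw the blank holder with the red handle out of the leaning slot of the sample mount on the spectrometer's black deck and hang it up by its window on the empty barbed hook of the stand. Then take the holder with the yellow handle off its hook without forcing it (raise it, tilt it and back it over the barb), lower it gently into the slot until it is fully home, and let go. Do not drop or ram either holder, leave the blue-handled holder hanging and everything else on the bench where it is.

Things in the scene. Friction and masses are not known exactly. Their poses are not given: they have to be found in the camera images.
- holder: Film holder to load: aluminium, yellow handle, clear film; 0.1 to 0.19 kg. Origin: middle of its lower edge; z up along it, y its width, x its thickness (x points to the stand's rail while it hangs, plumb, within 3 degrees of the stand's axes). Frame 70 wide (y), 6 thick, z = 0 to 110 mm; on it, centred, a handle column 34 wide (y), 12 thick, z = 110 to 182 mm.
- holder_window (a point): Middle of the hanging window through the handle column along x (holder frame 0, 0, 123 mm): 22 wide (y), z = 110 to 136 mm, 12 deep. The bridge above it rests on the hook's shaft.
- holder_grip (a point): Place to grip the handle (holder frame 0, 0, 165 mm): solid from z = 136 to 182 mm, 34 wide (y) by 12 mm (looks 1.5 mm more at its coloured cover). Fingers closing along y pass beside the hook; friction is ordinary and varies by 20 percent.
- stand: Fixed stand. Origin on the table under the rail's hook side, z up. Dark base 280 (y) x 130 mm (x -75 to 55), 12 high; two 16 mm posts at x 22, y -125 and 125 mm, 225 high; between them an aluminium rail, x 4 to 14, top at 227 mm. Nothing above. Three equal hooks point along -x at y = -105, 0, 105 mm.
- hook_left (a point): Bend of the hook at stand y +105 (stand x -48, z 215 mm): where the centre lines of its level shaft (rail to bend) and of its nose meet. Bar 10 wide (y), 8 mm thick. The nose rises 55 degrees from level, away from the rail, 32 mm long. Which hook carries the yellow-handled holder, which the blue, and which is empty varies.
- hook_mid (a point): The same for the hook at stand y 0.
- hook_right (a point): The same for the hook at stand y -105.
- tip_left (a point): Upper end of the nose's centre line of the left hook (stand x -66, z 241 mm). From it a barb 12 long and 5 mm thick points back to the rail, dropping 5 degrees, to x -54. An upright holder is locked by nose and barb, whatever its height.
- tip_mid (a point): The same for the middle hook. A holder passes only with its top tilted 30 to 50 degrees towards the rail. Room to spare (4 mm all round) with the window's middle at these places, in mm outward from the bend and above it, with the tilt: (-10, -3) 4 deg, (-4, -1) 16, (1, 3) 28, (5, 8) 42, (6, 13) 44, (8, 17) 44, (26, 43) 44. Backwards to hang it up.
- tip_right (a point): The same for the right hook. Farther out and up, at (61, 93) mm and 44 degrees, a holder and the hand are clear of the neighbours.
- blank_holder: Blank holder, first standing fully home in the slot (its z and x along the mount's within 3 degrees, leaning on the slot's lower side): same shape, size, mass and origin as holder, dark steel frame, red handle, black film. Either face may be forward, in the slot and on the hook.
- blank_holder_window (a point): Middle of the blank holder's window (its frame 0, 0, 123 mm). Hung up, it lies between stand x -45 and -5 mm, 206 mm above the table, on the shaft of the hook that was empty.
- mesh_holder: Bystander on a hook: same shape and origin as the holder, dark steel, blue handle, copper mesh. Leave it hanging.
- spectrometer: Fixed. Origin on the table under the slot, z up. Black deck 220 (x) x 290 (y) mm about it, 30 high. Cream housing y -505 to -145, x -180 to 280, 235 high. Source tube, 34 across, axis 96 high, from the housing to y -106; detector block 70 (x) x 34 (y), top 115 high, at y 122, its tube reaching to y 87 mm.
- mount: Fixed aluminium mount with the leaning slot. Origin: middle of the slot's floor, 48 mm above the table. z: up along the slot, 30 degrees from vertical, leaning to the detector block; y: slot width, x: slot thickness. Two facing channels, inside 73 (y) x 9 (x) mm, z = 0 to 70, open between; mouth flared to about 88 x 26 at z 84. Fully home, the holder's origin and z agree with the mount's.
- bottle: Bystander: brown bottle, 54 mm across, 125 mm high, standing 0.22 to 0.26 m in front of the hooks' rail. Origin at the centre of its underside.
- jar: Bystander: clear jar, 64 mm across, 85 mm high. Origin at the centre of its underside.
- cup_rack: Bystander: black block 110 x 70 x 22 mm with six steel sample cups, 46 mm high in all. Origin at the centre of its underside.
- tin: Bystander: aluminium tin, 48 mm across, 42 mm high, standing on the stand's base below the empty hook. Origin at the centre of its underside.
- spatula: Bystander: spatula 170 mm long, lying flat, under 35 mm high.
Mind the look-alikes: they are no part of the job. Leave any purple look-alike of the blank_holder alone.

How it is judged:
On the way, in this order (a step that is already met when the one before it is completed fails the run):
1. the red-handled blank holder hangs on the empty hook, let go (x of blank_holder_window in the frame of stand between -0.046 and -0.004 m and height (world z) of blank_holder_window between 0.2 and 0.212 m and (y of blank_holder_window in the frame of stand between -0.113 and -0.097 m or y of blank_holder_window in the frame of stand between -0.008 and 0.008 m or y of blank_holder_window in the frame of stand between 0.097 and 0.113 m) and angle between blank_holder's own z axis and vertical below 0.14 rad and linear speed of blank_holder below 0.05 m/s and contact force between blank_holder and the fingers below 0.1 N), for 0.2 s.
2. the yellow-handled holder is off its hook and clear of the hooks, held in the fingers (contact force between holder and the fingers above 1 N and distance between holder_window and hook_left above 0.08 m and distance between holder_window and hook_mid above 0.08 m and distance between holder_window and hook_right above 0.08 m), for 0.2 s.
At the end, for the whole second after the job is handed in: The yellow-handled holder stands at rest in the slot, lower edge within 5 mm of the floor and middle, z axes within 5 degrees; the red-handled one hangs plumb (within 8 degrees) by its window on the hook that was empty; all bystanders are within 30 mm of where they were; nothing is held (z of holder in the frame of mount between -0.004 and 0.005 m and x of holder in the frame of mount between -0.005 and 0.005 m and y of holder in the frame of mount between -0.005 and 0.005 m and angle between the z axis of holder and the z axis of mount, either way round below 0.09 rad and angle between the x axis of holder and the x axis of mount, either way round below 0.14 rad and linear speed of holder below 0.02 m/s and x of blank_holder_window in the frame of stand between -0.046 and -0.004 m and height (world z) of blank_holder_window between 0.2 and 0.212 m and (y of blank_holder_window in the frame of stand between -0.113 and -0.097 m or y of blank_holder_window in the frame of stand between -0.008 and 0.008 m or y of blank_holder_window in the frame of stand between 0.097 and 0.113 m) and angle between blank_holder's own z axis and vertical below 0.14 rad and linear speed of blank_holder below 0.05 m/s and distance of each of mesh_holder, bottle, jar, cup_rack, spatula, tin from where it was at the start of the episode below 0.03 m); the robot touches nothing.
It fails at once if a holder is forced against a hook or the stand (over 45 N) (contact force between any of holder, blank_holder and stand above 45 N).
It fails at once if a holder is rammed into or wrenched in the mount (over 60 N) (contact force between any of holder, blank_holder and spectrometer above 60 N).
It fails at once if a holder is dropped (moves faster than 0.3 m/s out of the fingers) ((contact force between holder and the fingers below 0.2 N and linear speed of holder above 0.3 m/s) or (contact force between blank_holder and the fingers below 0.2 N and linear speed of blank_holder above 0.3 m/s)).
It fails at once if the blue-handled holder is moved by more than 30 mm (distance of mesh_holder from where it was at the start of the episode above 0.03 m).
It fails at once if the bottle, jar, cup rack, tin or spatula is moved by more than 30 mm (distance of any of bottle, jar, cup_rack, spatula, tin from where it was at the start of the episode above 0.03 m).
It also fails if it takes over 72 s, if anything falls off the work surface, if the arm or the gripper's body presses on something with over 40 N, if the wrist force passes 120 N, or if a joint passes its speed limit or range.

## Working session

There is one attempt and no reset: what is moved stays moved. The work goes in short steps, Python scripts to look and compute and a tool call to move; the robot and the scene stay as the last step left them, time stands still between calls to the robot, and variables do not carry over. Pictures are saved under pics/ and viewed, at most 10 in all, crops included, and the job is handed in when it is done.

Besides the shell and the picture viewer there is one more tool, called as name([rows], argument=value, ...), one row to a line, values as JSON. servo_tool: Moves the arm, as the interface text tells. Scaled input: -1 to 1 covers 0.025 m each way for a shift and 90 degrees each way for a turn. Its arguments: {"type":"object","properties":{"moves":{"type":"array"}},"required":["moves"]}

```bash
mkdir -p pics
python3 - <<'E'
from rig import r
import cv2,numpy as np
s=r.state();print({k:np.round(v,3).tolist() for k,v in s.items()})
for n in("scene","top"):
    cv2.imwrite(f"pics/{n}0.png",r.read_camera(n))
    c=r.camera_info(n);print(n,np.round(c["intrinsics"],1).tolist(),np.round(c["R"],3).tolist(),np.round(c["t"],3).tolist())
E
```

```text
{'time_s': 0.0, 'joint_positions': [1.199, 0.412, -0.013, 1.597, 0.006, 1.134, -0.082], 'joint_vel': [-0.001, 0.0, -0.002, 0.001, 0.001, 0.002, -0.002], 'effort': [-0.001, -58.794, 0.641, -29.107, -0.054, 0.018, 0.0], 'ee_pos': [0.187, -0.596, 0.182], 'orientation': [-3.104, -0.475, 0.001], 'wrist_force': [0.093, 0.132, 0.951], 'moment': [0.017, -0.021, -0.003], 'grasp_force': 0.0, 'width': 0.088}
scene [[456.9, 0.0, 278.9], [0.0, 456.9, 201.1], [0.0, 0.0, 1.0]] [[-0.809, 0.588, 0.01], [0.384, 0.541, -0.748], [-0.445, -0.601, -0.664]] [0.472, -0.089, 1.484]
top [[542.7, 0.0, 281.0], [0.0, 542.7, 213.1], [0.0, 0.0, 1.0]] [[0.027, -1.0, -0.012], [-0.981, -0.025, -0.193], [0.192, 0.017, -0.981]] [-0.001, 0.578, 1.131]
```

View pics/scene0.png

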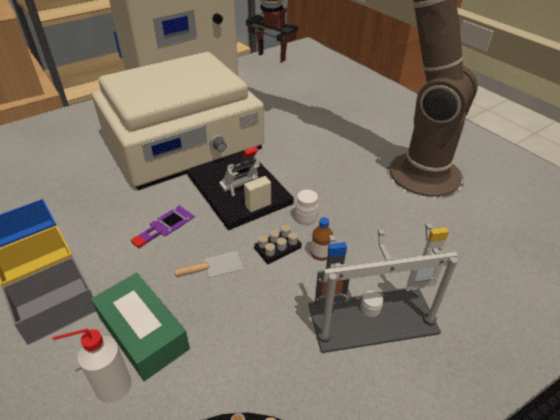

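View pics/top0.png

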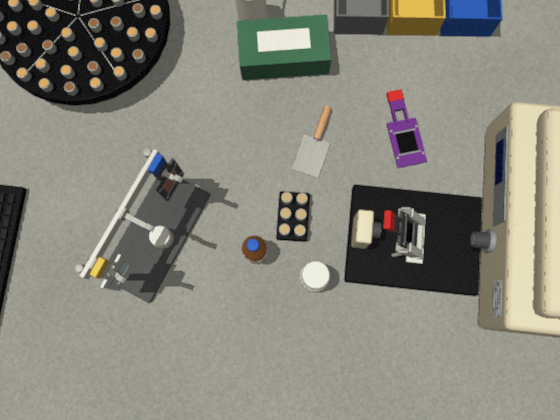

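Scene picture: red-handled blank in the mount at (250,153), yellow handle on hook (438,235), blue on hook (337,250), empty middle hook at (380,240). Top picture: red at (389,220), yellow (98,267), blue (156,163), mount (408,235).
Look-alikes: purple holder with red handle, top (396,97) / scene (138,240); red wash-bottle cap, scene (92,340); yellow bin, scene (35,257); blue bottle cap, top (253,244). I choose red at top (389,220) (in the mount on the deck) and yellow at top (98,267) (on the stand).

```bash
cat > h.py <<'E'
from rig import r
import cv2,numpy as np
from scipy.spatial.transform import Rotation as Ro
def proj(n,X,c=None):
    c=c or r.camera_info(n); p=c["intrinsics"]@(np.array(c["R"])@np.array(X)+c["t"]); return p[:2]/p[2]
def ray(n,uv,c=None):
    c=c or r.camera_info(n); R=np.array(c["R"]); d=R.T@np.linalg.inv(c["intrinsics"])@[uv[0],uv[1],1.]; return -R.T@c["t"],d/np.linalg.norm(d)
def onz(n,uv,z,c=None):
    o,d=ray(n,uv,c); return o+d*(z-o[2])/d[2]
def tri(rays):
    A=sum(np.eye(3)-np.outer(d,d) for o,d in rays); b=sum((np.eye(3)-np.outer(d,d))@o for o,d in rays)
    return np.linalg.solve(A,b)
def blobs(im,col,amin=15):
    h=cv2.cvtColor(im,cv2.COLOR_BGR2HSV)
    rng={"red":[((0,150,90),(6,255,255)),((174,150,90),(180,255,255))],"yellow":[((20,150,120),(32,255,255))],"blue":[((105,150,80),(122,255,255))]}[col]
    m=sum(cv2.inRange(h,np.array(a),np.array(b)) for a,b in rng)
    n,l,s,c=cv2.connectedComponentsWithStats(m)
    return [(c[i].round(1).tolist(),s[i].tolist()) for i in range(1,n) if s[i,4]>=amin]
E
python3 - <<'E'
from h import *
T=cv2.imread("pics/top0.png");S=cv2.imread("pics/scene0.png")
for n,im in(("top",T),("scene",S)):
    for c in("red","yellow","blue"):print(n,c,blobs(im,c))
# deck
g=cv2.cvtColor(T,cv2.COLOR_BGR2GRAY)
m=(g<38).astype(np.uint8)*255; m[:,:330]=0;m[:170]=0
cs=max(cv2.findContours(m,0,2)[0],key=cv2.contourArea);q=cv2.boxPoints(cv2.minAreaRect(cs))
ap=cv2.approxPolyDP(cs,8,True)[:,0]
print("box",q.round(1).tolist(),"poly",ap.tolist());
for p in ap:print(p,onz("top",p,.03).round(4))
a=cv2.resize(T[135:305,60:220],None,fx=3.5,fy=3.5,interpolation=2)[:595,:560]
b=cv2.resize(T[190:280,365:433],None,fx=3.5,fy=3.5,interpolation=2)
c=cv2.resize(S[140:225,185:253+15],None,fx=2.8,fy=2.8,interpolation=2)
o=np.zeros((600,800,3),np.uint8);o[:a.shape[0],:a.shape[1]]=a;o[:b.shape[0],561:561+b.shape[1]]=b[:,:239];o[330:330+c.shape[0],561:561+c.shape[1]]=c
cv2.imwrite("pics/crop1.png",o)
E
```

```text
top red [([394.6, 95.1], [387, 90, 17, 12, 143]), ([388.6, 220.0], [383, 210, 12, 21, 214])]
top yellow [([417.7, 8.6], [391, 0, 54, 19, 978]), ([97.5, 266.5], [90, 257, 16, 20, 148])]
top blue [([472.9, 10.1], [446, 0, 56, 26, 1158]), ([476.4, 31.1], [474, 26, 8, 10, 23]), ([483.5, 31.3], [479, 27, 10, 9, 27]), ([450.5, 32.2], [447, 28, 8, 8, 20]), ([465.6, 32.3], [461, 29, 10, 7, 28]), ([155.5, 163.6], [149, 154, 14, 20, 157]), ([252.5, 244.6], [247, 239, 12, 12, 114])]
scene red [([250.0, 151.3], [244, 147, 14, 10, 92]), ([138.0, 241.2], [131, 236, 15, 12, 110]), ([87.0, 338.5], [53, 329, 49, 22, 442])]
scene yellow [([32.2, 254.4], [0, 226, 72, 60, 2380]), ([438.9, 234.0], [431, 228, 17, 14, 181])]
scene blue [([24.1, 221.6], [0, 200, 55, 46, 1507]), ([323.7, 222.1], [320, 218, 9, 9, 66]), ([336.8, 249.4], [329, 243, 17, 14, 210])]
box [[342.70001220703125, 281.70001220703125], [352.6000061035156, 184.5], [486.70001220703125, 198.10000610351562], [476.8999938964844, 295.29998779296875]] poly [[353, 187], [346, 281], [477, 294], [479, 248], [469, 236], [479, 231], [480, 198]]
[353 187] [ 0.6466 -0.1465  0.03  ]
[346 281] [ 0.4354 -0.1317  0.03  ]
[477 294] [ 0.415  -0.4147  0.03  ]
[479 248] [ 0.5154 -0.4233  0.03  ]
[469 236] [ 0.5415 -0.4024  0.03  ]
[479 231] [ 0.5533 -0.4249  0.03  ]
[480 198] [ 0.6282 -0.4303  0.03  ]
```

View pics/crop1.png

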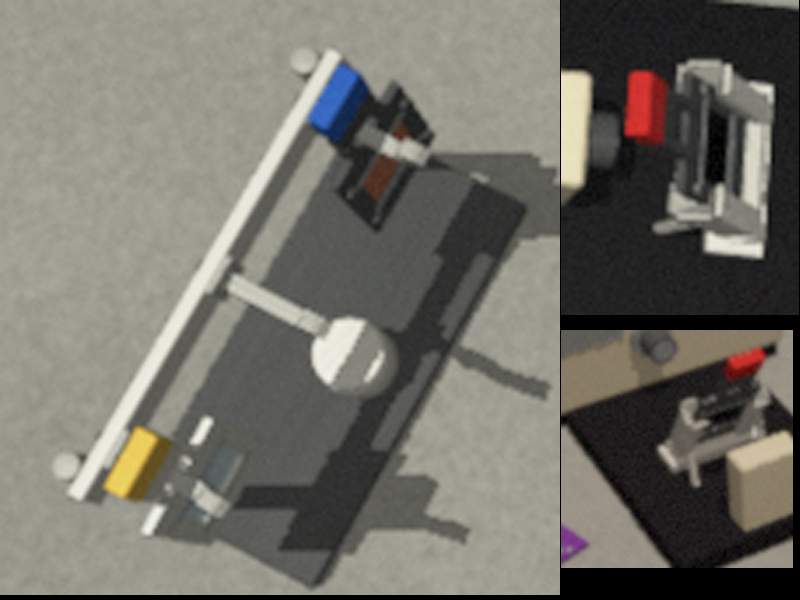

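Crop: the red handle at crop (647,105) is the top of the holder in the aluminium mount. The yellow handle (140,463) hangs at the lower-left rail end, and the blue one (338,103) at the upper end. The middle hook is empty with the tin below. Post tops are at (305,60) and (65,466).

```bash
cat >> h.py <<'E'
def yawx(v): return np.degrees(np.arctan2(v[1],v[0]))
E
python3 - <<'E'
from h import *
cp=lambda u,v:(60+u/3.5-.4,135+v/3.5-.4)
# posts
A=onz("top",cp(305,60),.225);B=onz("top",cp(65,466),.225);print("posts",A.round(4),B.round(4),np.linalg.norm(A-B))
yh=(B-A)/np.linalg.norm(B-A);xh=np.array([yh[1],-yh[0],0]);O=(A+B)/2-.022*xh;O[2]=0
print("stand O",O.round(4),"x",xh.round(4),"yaw",yawx(xh))
# rail edges direction
a=onz("top",cp(335,52),.227);b=onz("top",cp(78,495),.227);print("rail dir yaw",yawx(b-a)-90, ((a-O)@xh).round(4),((b-O)@xh).round(4),((a-O)@yh).round(4),((b-O)@yh).round(4))
for n,u,v in(("red",(388.6,220),(250,151.3)),("yellow",(97.5,266.5),(438.9,234)),("blue",(155.5,163.6),(336.8,249.4))):
    P=tri([ray("top",u),ray("scene",v)]);print(n,P.round(4),"stand",((P-O)@xh).round(4),((P-O)@yh).round(4))
T=cv2.imread("pics/top0.png")
for c,z,box in(("red",.206,(375,200,405,240)),("yellow",.265,(80,250,115,285)),("blue",.265,(140,148,170,180))):
    h=cv2.cvtColor(T,cv2.COLOR_BGR2HSV);x0,y0,x1,y1=box;s=h[y0:y1,x0:x1]
    print(c,"V",np.unique(s[...,2][s[...,1]>150]//20*20,return_counts=True))
    m=((s[...,1]>150)&(s[...,2]>200)).astype(np.uint8)
    cs=max(cv2.findContours(m,0,2)[0],key=cv2.contourArea);R=cv2.minAreaRect(cs);q=cv2.boxPoints(R)+[x0,y0]
    W=[onz("top",p,z) for p in q];C=np.mean(W,0);L=[(np.linalg.norm(W[i]-W[i-1]).round(4),yawx(W[i]-W[i-1]).round(1)) for i in(1,2)]
    print(c,"center",C.round(4),L)
E
```

```text
posts [0.6578 0.2715 0.225 ] [0.4325 0.3813 0.225 ] 0.2506277884523805
stand O [0.5355 0.3066 0.    ] x [0.4384 0.8988 0.    ] yaw 63.99959676233157
rail dir yaw 64.36631836879275 0.0089 0.0072 -0.1365 0.1349
red [ 0.5411 -0.1944  0.1979] stand -0.4478 -0.2246
yellow [0.4327 0.3347 0.2575] stand -0.0198 0.1048
blue [0.6259 0.2453 0.2549] stand -0.0155 -0.1082
red V (array([  0,  60,  80, 100, 120, 140, 160, 180, 200], dtype=uint8), array([ 1,  4, 15, 21, 49, 16, 24,  8, 86]))
red center [ 0.5418 -0.1893  0.206 ] [(np.float64(0.0095), np.float64(-88.6)), (np.float64(0.0309), np.float64(179.4))]
yellow V (array([ 80, 100, 120, 140, 160, 180, 200, 220], dtype=uint8), array([ 33,  28,   8,   6,   5,  10,  15, 100]))
yellow center [0.4325 0.3329 0.265 ] [(np.float64(0.0324), np.float64(-22.0)), (np.float64(0.0114), np.float64(-114.3))]
blue V (array([ 40,  60,  80, 100, 120, 140, 160, 180], dtype=uint8), array([ 1, 39, 31,  9,  7,  7, 14, 89]))Traceback (most recent call last):
  File "<stdin>", line 16, in <module>
ValueError: max() iterable argument is empty
```

```bash
cat >> h.py <<'E'
Z=np.array([0,0,1.])
SO=np.array([.5355,.3066,0]);SX=np.array([np.cos(np.radians(64.1)),np.sin(np.radians(64.1)),0]);SY=np.cross(Z,SX)
PITCH=30
def axes(ayaw,t,pitch=None):
    """ayaw deg: heading of face A (hand side); t deg: lean of holder top away from A. -> tool R, holder z dir"""
    pitch=PITCH if pitch is None else pitch
    a=np.array([np.cos(np.radians(ayaw)),np.sin(np.radians(ayaw)),0]);k=np.radians
    h=np.cos(k(t))*Z-np.sin(k(t))*a; u=np.cos(k(t-pitch))*Z-np.sin(k(t-pitch))*a
    y=np.cross(a,Z); return np.c_[np.cross(y,-u),y,-u],h
def pose_win(w,ayaw,t,g=.042,pitch=None):
    R,h=axes(ayaw,t,pitch); return np.array(w)+g*h+.019*R[:,2],R
def cur():
    s=r.state();return np.array(s["ee_pos"]),Ro.from_rotvec(s["orientation"]).as_matrix()
def rows(p,R,p2,R2,step=.024,grip=-1,ang=6.8):
    w=Ro.from_matrix(R.T@R2).as_rotvec()
    n=max(1,int(np.ceil(max(np.linalg.norm(p2-p)/step,np.degrees(np.linalg.norm(w))/ang)-.05)))
    dp=(p2-p)/n;dw=w/n
    for i in range(n):
        o=(R.T@dp)/.025;print('{"offset":[%.2f,%.2f,%.2f],"turn":[%.3f,%.3f,%.3f],"grip":%g},'%(*o,*(dw/(np.pi/2)),grip)); R=R@Ro.from_rotvec(dw).as_matrix()
    print("n",n)
E
python3 - <<'E'
from h import *
p,R=cur();print(R.round(2).tolist())
R2,h=axes(-93,30);print(R2.round(2).tolist())
rows(p,R,p+[.0,.03,.15],R,.024)
print()
rows(p+[0,.03,.15],R,np.array([.52,-.26,.32]),R2,.024)
E
```

```text
[[0.95, 0.3, -0.0], [0.3, -0.95, 0.0], [-0.0, -0.0, -1.0]]
[[-0.05, -1.0, -0.0], [-1.0, 0.05, -0.0], [0.0, 0.0, -1.0]]
{"offset":[0.05,-0.16,-0.86],"turn":[0.000,0.000,0.000],"grip":-1},
{"offset":[0.05,-0.16,-0.86],"turn":[0.000,0.000,0.000],"grip":-1},
{"offset":[0.05,-0.16,-0.86],"turn":[0.000,0.000,0.000],"grip":-1},
{"offset":[0.05,-0.16,-0.86],"turn":[0.000,0.000,0.000],"grip":-1},
{"offset":[0.05,-0.16,-0.86],"turn":[0.000,0.000,0.000],"grip":-1},
{"offset":[0.05,-0.16,-0.86],"turn":[0.000,0.000,0.000],"grip":-1},
{"offset":[0.05,-0.16,-0.86],"turn":[0.000,0.000,0.000],"grip":-1},
n 7

{"offset":[0.86,-0.40,0.03],"turn":[-0.000,0.000,0.065],"grip":-1},
{"offset":[0.82,-0.49,0.03],"turn":[-0.000,0.000,0.065],"grip":-1},
{"offset":[0.76,-0.57,0.03],"turn":[-0.000,0.000,0.065],"grip":-1},
{"offset":[0.70,-0.64,0.03],"turn":[-0.000,0.000,0.065],"grip":-1},
{"offset":[0.63,-0.71,0.03],"turn":[-0.000,0.000,0.065],"grip":-1},
{"offset":[0.56,-0.77,0.03],"turn":[-0.000,0.000,0.065],"grip":-1},
{"offset":[0.48,-0.82,0.03],"turn":[-0.000,0.000,0.065],"grip":-1},
{"offset":[0.39,-0.87,0.03],"turn":[-0.000,0.000,0.065],"grip":-1},
{"offset":[0.30,-0.90,0.03],"turn":[-0.000,0.000,0.065],"grip":-1},
{"offset":[0.21,-0.93,0.03],"turn":[-0.000,0.000,0.065],"grip":-1},
{"offset":[0.11,-0.95,0.03],"turn":[-0.000,0.000,0.065],"grip":-1},
{"offset":[0.02,-0.95,0.03],"turn":[-0.000,0.000,0.065],"grip":-1},
{"offset":[-0.08,-0.95,0.03],"turn":[-0.000,0.000,0.065],"grip":-1},
{"offset":[-0.18,-0.94,0.03],"turn":[-0.000,0.000,0.065],"grip":-1},
{"offset":[-0.27,-0.91,0.03],"turn":[-0.000,0.000,0.065],"grip":-1},
{"offset":[-0.36,-0.88,0.03],"turn":[-0.000,0.000,0.065],"grip":-1},
{"offset":[-0.45,-0.84,0.03],"turn":[-0.000,0.000,0.065],"grip":-1},
{"offset":[-0.53,-0.79,0.03],"turn":[-0.000,0.000,0.065],"grip":-1},
{"offset":[-0.61,-0.73,0.03],"turn":[-0.000,0.000,0.065],"grip":-1},
n 19
```

```bash
sed -i 's/y=np.cross(a,Z); return/y=np.cross(Z,a); return/' h.py
python3 - <<'E'
from h import *
p,R=cur()
R2,h=axes(-93,30)
rows(p+[0,.01,.15],R,np.array([.525,-.26,.32]),R2,.027)
E
```

```text
{"offset":[0.93,-0.47,0.03],"turn":[-0.000,-0.000,-0.043],"grip":-1},
{"offset":[0.96,-0.40,0.03],"turn":[-0.000,-0.000,-0.043],"grip":-1},
{"offset":[0.99,-0.34,0.03],"turn":[-0.000,-0.000,-0.043],"grip":-1},
{"offset":[1.01,-0.27,0.03],"turn":[-0.000,-0.000,-0.043],"grip":-1},
{"offset":[1.02,-0.20,0.03],"turn":[-0.000,-0.000,-0.043],"grip":-1},
{"offset":[1.04,-0.13,0.03],"turn":[-0.000,-0.000,-0.043],"grip":-1},
{"offset":[1.04,-0.06,0.03],"turn":[-0.000,-0.000,-0.043],"grip":-1},
{"offset":[1.04,0.01,0.03],"turn":[-0.000,-0.000,-0.043],"grip":-1},
{"offset":[1.04,0.08,0.03],"turn":[-0.000,-0.000,-0.043],"grip":-1},
{"offset":[1.03,0.15,0.03],"turn":[-0.000,-0.000,-0.043],"grip":-1},
{"offset":[1.02,0.22,0.03],"turn":[-0.000,-0.000,-0.043],"grip":-1},
{"offset":[1.00,0.29,0.03],"turn":[-0.000,-0.000,-0.043],"grip":-1},
{"offset":[0.98,0.35,0.03],"turn":[-0.000,-0.000,-0.043],"grip":-1},
{"offset":[0.96,0.42,0.03],"turn":[-0.000,-0.000,-0.043],"grip":-1},
{"offset":[0.93,0.48,0.03],"turn":[-0.000,-0.000,-0.043],"grip":-1},
{"offset":[0.89,0.54,0.03],"turn":[-0.000,-0.000,-0.043],"grip":-1},
{"offset":[0.85,0.60,0.03],"turn":[-0.000,-0.000,-0.043],"grip":-1},
{"offset":[0.81,0.66,0.03],"turn":[-0.000,-0.000,-0.043],"grip":-1},
n 18
```

servo_tool([
  {"offset": [0, 0, -1], "turn": [0, 0, 0], "grip": -1},
  {"offset": [0, 0, -1], "turn": [0, 0, 0], "grip": -1},
  {"offset": [0, 0, -1], "turn": [0, 0, 0], "grip": -1},
  {"offset": [0, 0, -1], "turn": [0, 0, 0], "grip": -1},
  {"offset": [0, 0, -1], "turn": [0, 0, 0], "grip": -1},
  {"offset": [0, 0, -0.7], "turn": [0, 0, 0], "grip": -1},
])

```text
time_s: 0.6
ee_pos: [0.1871, -0.5966, 0.3275]
orientation: [3.104, 0.475, 0.001]
wrist_force: [0.4, 0.1, -0.6]
width: 0.0878
grasp_force: 0.0
```

servo_tool([
  {"offset": [0.93, -0.47, 0], "turn": [0, 0, -0.043], "grip": -1},
  {"offset": [0.96, -0.4, 0], "turn": [0, 0, -0.043], "grip": -1},
  {"offset": [0.98, -0.34, 0], "turn": [0, 0, -0.043], "grip": -1},
  {"offset": [1, -0.27, 0], "turn": [0, 0, -0.043], "grip": -1},
  {"offset": [1, -0.2, 0], "turn": [0, 0, -0.043], "grip": -1},
  {"offset": [1, -0.13, 0], "turn": [0, 0, -0.043], "grip": -1},
  {"offset": [1, -0.06, 0], "turn": [0, 0, -0.043], "grip": -1},
  {"offset": [1, 0, 0], "turn": [0, 0, -0.043], "grip": -1},
])

```text
time_s: 1.27
ee_pos: [0.3356, -0.4517, 0.3253]
orientation: [-2.861, -1.297, 0.0]
wrist_force: [0.8, -0.1, -0.3]
width: 0.0879
grasp_force: 0.0
```

servo_tool([
  {"offset": [1, 0.08, 0], "turn": [0, 0, -0.043], "grip": -1},
  {"offset": [1, 0.15, 0], "turn": [0, 0, -0.043], "grip": -1},
  {"offset": [1, 0.22, 0], "turn": [0, 0, -0.043], "grip": -1},
  {"offset": [1, 0.29, 0], "turn": [0, 0, -0.043], "grip": -1},
  {"offset": [0.98, 0.35, 0], "turn": [0, 0, -0.043], "grip": -1},
  {"offset": [0.96, 0.42, 0], "turn": [0, 0, -0.043], "grip": -1},
  {"offset": [0.93, 0.48, 0], "turn": [0, 0, -0.043], "grip": -1},
  {"offset": [0.9, 0.54, 0], "turn": [0, 0, -0.043], "grip": -1},
])

```text
time_s: 1.93
ee_pos: [0.4837, -0.308, 0.3253]
orientation: [2.412, 2.013, 0.0]
wrist_force: [-0.0, 0.2, -0.7]
width: 0.0879
grasp_force: 0.0
```

servo_tool([
  {"offset": [0.85, 0.6, 0], "turn": [0, 0, -0.043], "grip": -1},
  {"offset": [0.8, 0.66, 0], "turn": [0, 0, -0.043], "grip": -1},
  {"offset": [0, 0, 0], "turn": [0, 0, 0], "grip": -1},
])

```text
time_s: 2.18
ee_pos: [0.5238, -0.2675, 0.325]
orientation: [-2.261, -2.179, -0.005]
wrist_force: [0.0, 0.0, 0.2]
width: 0.0879
grasp_force: 0.0
```

Run:
```python
from h import *
s=r.state();c=r.camera_info("wrist");im=r.read_camera("wrist");cv2.imwrite("pics/w1.png",im)
print(s["time_s"],s["ee_pos"],np.round(s["joint_positions"],2))
print("cam pos",(-np.array(c["R"]).T@c["t"]).round(3),"fwd",np.round(c["R"][2],2),np.round(c["intrinsics"],0).tolist())
print(blobs(im,"red"),proj("wrist",[.541,-.19,.206],c))
```

```text
2.1833 [ 0.52376392 -0.26750228  0.32502595] [ 0.71  0.3  -0.42  1.45  0.12  1.42  0.25]
cam pos [ 0.528 -0.189  0.527] fwd [-0.01 -0.28 -0.96] [[362.0, 0.0, 281.0], [0.0, 362.0, 217.0], [0.0, 0.0, 1.0]]
[([298.3, 114.2], [277, 100, 44, 29, 1129]), ([533.5, 141.4], [524, 129, 19, 27, 428])] [295.51908669 110.42484547]
```

View pics/w1.png

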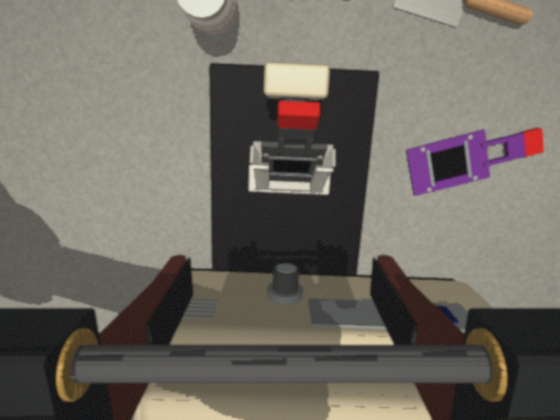

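Wrist picture: red handle at (298,114) between the detector block (296,80) and the mount (291,167). The purple look-alike is well apart at (450,160).

```bash
cat >> h.py <<'E'
def bright(im,col,box,name,z,c,vmin):
    h=cv2.cvtColor(im,cv2.COLOR_BGR2HSV);x0,y0,x1,y1=box;s=h[y0:y1,x0:x1]
    m=((s[...,1]>130)&(s[...,2]>vmin)).astype(np.uint8)
    m=cv2.morphologyEx(m,cv2.MORPH_OPEN,np.ones((3,3)))
    cs=max(cv2.findContours(m,0,2)[0],key=cv2.contourArea);q=cv2.boxPoints(cv2.minAreaRect(cs))+[x0,y0]
    W=[onz(name,p,z,c) for p in q];C=np.mean(W,0)
    print(col,"center",C.round(4),[(np.linalg.norm(W[i]-W[i-1]).round(4),yawx(W[i]-W[i-1]).round(1)) for i in(1,2)],q.round(1).tolist());return C
E
python3 - <<'E'
from h import *
im=cv2.imread("pics/w1.png");c=r.camera_info("wrist")
h=cv2.cvtColor(im,cv2.COLOR_BGR2HSV)
print(h[98:132:2,298].tolist())
for v in(100,200):bright(im,"red",(260,90,340,140),"wrist",.207,c,v)
g=cv2.cvtColor(im,cv2.COLOR_BGR2GRAY)
# deck: left edge, right edge, front edge points
dark=g<45
L=[(int(np.argmax(dark[v,190:260]))+190,v) for v in range(80,260,20)]
Rr=[(390-int(np.argmax(dark[v,390:340:-1])),v) for v in range(80,220,20)]
F=[(u,40+int(np.argmax(dark[40:100,u]))) for u in list(range(220,260,6))+list(range(335,372,6))]
for n,e in(("L",L),("R",Rr),("F",F)):
    W=np.array([onz("wrist",p,.03,c) for p in e]); f=cv2.fitLine(W[:,:2].astype(np.float32),cv2.DIST_HUBER,0,.001,.001).ravel();print(n,f.round(4),yawx(f))
E
```

```text
[[26, 27, 67], [0, 71, 93], [1, 190, 183], [1, 204, 213], [1, 207, 214], [1, 209, 214], [1, 206, 215], [1, 205, 216], [1, 212, 202], [1, 201, 151], [0, 196, 134], [1, 207, 132], [1, 197, 132], [1, 195, 131], [1, 195, 127], [1, 154, 101], [13, 32, 56]]
red center [ 0.5421 -0.1963  0.207 ] [(np.float64(0.0224), np.float64(85.2)), (np.float64(0.0355), np.float64(-4.5))] [[277.1, 127.2], [278.1, 99.8], [320.3, 101.3], [319.3, 128.8]]
red center [ 0.5421 -0.1914  0.207 ] [(np.float64(0.0093), np.float64(84.6)), (np.float64(0.0315), np.float64(-5.1))] [[279.6, 113.3], [280.1, 101.8], [317.5, 103.6], [317.0, 115.0]]
L [ 0.1348  0.9909  0.433  -0.2568] 82.25318
R [ 0.0902  0.9959  0.6439 -0.2378] 84.82735
F [ 0.9983 -0.0575  0.5633 -0.1456] -3.2983544
```

Run:
```python
from h import *
p,R=cur();R2,h=axes(-94.5,30);g=np.array([.5412,-.1988,.191])
rows(p,R,np.array([.5412,-.1988,.25]),R2); rows(np.array([.5412,-.1988,.25]),R2,g-[0,0,.019],R2,.02)
```

```text
{"offset":[0.58,0.13,0.60],"turn":[0.000,-0.000,0.005],"grip":-1},
{"offset":[0.58,0.13,0.60],"turn":[0.000,-0.000,0.005],"grip":-1},
{"offset":[0.58,0.12,0.60],"turn":[0.000,-0.000,0.005],"grip":-1},
{"offset":[0.58,0.12,0.60],"turn":[0.000,-0.000,0.005],"grip":-1},
{"offset":[0.58,0.11,0.60],"turn":[0.000,-0.000,0.005],"grip":-1},
n 5
{"offset":[0.00,0.00,0.78],"turn":[0.000,0.000,0.000],"grip":-1},
{"offset":[0.00,0.00,0.78],"turn":[0.000,0.000,0.000],"grip":-1},
{"offset":[0.00,0.00,0.78],"turn":[0.000,0.000,0.000],"grip":-1},
{"offset":[0.00,0.00,0.78],"turn":[0.000,0.000,0.000],"grip":-1},
n 4
```

servo_tool([
  {"offset": [0.58, 0.12, 0.6], "turn": [0, 0, 0.005], "grip": -1},
  {"offset": [0.58, 0.12, 0.6], "turn": [0, 0, 0.005], "grip": -1},
  {"offset": [0.58, 0.12, 0.6], "turn": [0, 0, 0.005], "grip": -1},
  {"offset": [0.58, 0.12, 0.6], "turn": [0, 0, 0.005], "grip": -1},
  {"offset": [0.58, 0.12, 0.6], "turn": [0, 0, 0.005], "grip": -1},
  {"offset": [0, 0, 0], "turn": [0, 0, 0], "grip": -1},
])

```text
time_s: 2.73
ee_pos: [0.5386, -0.1996, 0.2477]
orientation: [-2.313, -2.12, 0.002]
wrist_force: [-0.3, 0.3, -0.7]
width: 0.0879
grasp_force: 0.0
```

Run:
```python
from h import *
p,R=cur();c=r.camera_info("wrist");im=r.read_camera("wrist");cv2.imwrite("pics/w2.png",im)
print(p,Ro.from_matrix(R).as_rotvec())
b=[x for x in blobs(im,"red",200)];print(b)
x,y,w,h,_=b[0][1]
bright(im,"red",(x-3,y-3,x+w+3,y+h+3),"wrist",.207,c,190)
```

```text
[ 0.53855447 -0.19961042  0.24770331] [-2.31279514e+00 -2.11989465e+00  1.88915997e-03]
[([554.8, 189.0], [547, 175, 13, 30, 263]), ([284.5, 212.4], [259, 200, 52, 27, 1307])]
red center [ 0.7281 -0.1906  0.207 ] [(np.float64(0.0061), np.float64(-5.0)), (np.float64(0.0185), np.float64(-82.7))] [[550.0, 178.0], [559.0, 178.0], [559.0, 204.0], [550.0, 204.0]]
```

Run:
```python
from h import *
c=r.camera_info("wrist");im=cv2.imread("pics/w2.png")
bright(im,"red",(255,195,315,232),"wrist",.207,c,190);print(yawx(cur()[1][:,1]))
```

```text
red center [ 0.5439 -0.1907  0.207 ] [(np.float64(0.0326), np.float64(-5.0)), (np.float64(0.0116), np.float64(-93.8))] [[261.0, 202.0], [308.0, 202.0], [308.0, 218.0], [261.0, 218.0]]
-5.034419773066739
```

servo_tool([
  {"offset": [0, 0.08, 0.76], "turn": [0, 0, 0], "grip": -1},
  {"offset": [0, 0.08, 0.76], "turn": [0, 0, 0], "grip": -1},
  {"offset": [0, 0, 0.76], "turn": [0, 0, 0], "grip": -1},
  {"offset": [0, 0, 0.76], "turn": [0, 0, 0], "grip": -1},
  {"offset": [0, 0, 0], "turn": [0, 0, 0], "grip": -1},
  {"offset": [0, 0, 0], "turn": [0, 0, 0], "grip": 1},
  {"offset": [0, 0, 0], "turn": [0, 0, 0], "grip": 1},
  {"offset": [0, 0, 0], "turn": [0, 0, 0], "grip": 1},
])

```text
time_s: 3.45
ee_pos: [0.5444, -0.204, 0.1762]
orientation: [2.318, 2.117, 0.002]
wrist_force: [-0.2, 0.3, -0.1]
width: 0.0712
grasp_force: 0.0
```

servo_tool([
  {"offset": [0, 0, 0], "turn": [0, 0, 0], "grip": 1},
  {"offset": [0, 0, 0], "turn": [0, 0, 0], "grip": 1},
  {"offset": [0, 0, 0], "turn": [0, 0, 0], "grip": 1},
  {"offset": [0, 0, 0], "turn": [0, 0, 0], "grip": 1},
])

```text
time_s: 3.78
ee_pos: [0.5437, -0.2033, 0.1747]
orientation: [2.319, 2.118, 0.0]
wrist_force: [0.5, -0.3, 0.5]
width: 0.0447
grasp_force: 0.0
```

servo_tool([
  {"offset": [0.2, 0, 0.1], "turn": [0, 0, 0], "grip": 1},
  {"offset": [0, 0, 0], "turn": [0, 0, 0], "grip": 1},
  {"offset": [0, 0, 0], "turn": [0, 0, 0], "grip": 1},
  {"offset": [0, 0, 0], "turn": [0, 0, 0], "grip": 1},
  {"offset": [0, 0, 0], "turn": [0, 0, 0], "grip": 1},
])

```text
time_s: 4.2
ee_pos: [0.544, -0.1983, 0.1718]
orientation: [-2.319, -2.119, 0.0]
wrist_force: [-0.9, -0.2, 0.7]
width: 0.0113
grasp_force: 0.0
```

Run:
```python
from h import *
s=r.state();print(s["time_s"],s["ee_pos"],s["wrist_force"],s["moment"],s["width"],s["grasp_force"])
R,h=axes(-95,30);print("h in tool",cur()[1].T@h)
```

```text
4.2 [ 0.54396889 -0.19825922  0.17180903] [-0.89116519 -0.20793588  0.67343023] [-0.0118559  -0.0851079   0.00066941] 0.011273878670733668 0.0
h in tool [ 0.49996066 -0.00162795 -0.86604659]
```

Closed past 34 mm, so the handle is not between the pads. I'll look.

Run:
```python
from h import *
im=r.read_camera("wrist");cv2.imwrite("pics/w3.png",im);print(blobs(im,"red",100))
c=r.camera_info("wrist");p,R=cur();print("tcp px",proj("wrist",p,c),"grasp px",proj("wrist",p-.019*R[:,2],c),"handle top",proj("wrist",[.543,-.19,.206],c))
print(blobs(r.read_camera("top"),"red"))
```

```text
[([274.3, 252.9], [240, 240, 71, 32, 1612])]
tcp px [277.93416699 247.58906608] grasp px [277.64353691 260.40359761] handle top [273.81954024 257.40699643]
[([394.6, 95.1], [387, 90, 17, 12, 142])]
```

View pics/w3.png

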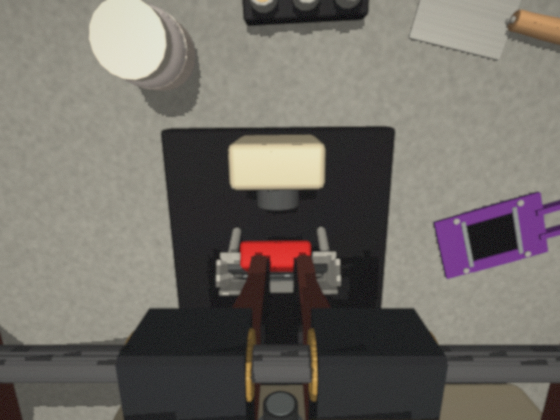

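Wrist picture: the closed fingers (tips near (260,260) and (303,260)) lie just in front of the red handle, whose top face is at (275,247) — so the handle is farther in +y. I'll triangulate its top over views.

Run:
```python
from h import *
c=r.camera_info("wrist");im=cv2.imread("pics/w3.png");h=cv2.cvtColor(im,cv2.COLOR_BGR2HSV)
print(h[236:276:2,250].tolist());print("cam",(-np.array(c["R"]).T@c["t"]).round(4))
for z in(.20,.207):bright(im,"red",(232,234,318,280),"wrist",z,c,190)
bright(im,"red",(232,234,318,280),"wrist",.207,c,100)
p,R=cur();print("tool",R.round(3).tolist())
for tip,px in(("L",(258,262)),("R",(305,262))):
    print([onz("wrist",px,z,c).round(4).tolist() for z in(.172,.191,.206)])
sc=r.read_camera("scene");print(blobs(sc,"red"));cv2.imwrite("pics/s1.png",cv2.resize(sc[110:230,190:310],None,fx=5,fy=5,interpolation=2))
print("scene proj",[proj("scene",q).round(1) for q in([.543,-.1907,.206],p,p-.019*R[:,2])])
# triangulation of top face front/back edges: w1 not stored pose; top + scene
print(tri([ray("top",(386.5,220)),ray("wrist",(275.5,247.5),c)]))
```

```text
[[120, 14, 37], [158, 24, 42], [178, 139, 77], [0, 196, 161], [1, 204, 206], [1, 203, 215], [1, 202, 217], [1, 200, 218], [1, 198, 219], [1, 198, 219], [1, 198, 200], [1, 193, 186], [1, 185, 170], [1, 179, 141], [2, 169, 119], [4, 158, 97], [4, 134, 76], [4, 119, 71], [7, 128, 68], [6, 125, 59]]
cam [ 0.5531 -0.1195  0.3733]
red center [ 0.5434 -0.1911  0.2   ] [(np.float64(0.0128), np.float64(83.0)), (np.float64(0.0337), np.float64(-5.2))] [[242.0, 266.0], [242.0, 243.0], [308.0, 243.0], [308.0, 266.0]]
red center [ 0.5438 -0.1882  0.207 ] [(np.float64(0.0123), np.float64(83.0)), (np.float64(0.0323), np.float64(-5.2))] [[242.0, 266.0], [242.0, 243.0], [308.0, 243.0], [308.0, 266.0]]
red center [ 0.5437 -0.1887  0.207 ] [(np.float64(0.0342), np.float64(-5.2)), (np.float64(0.0155), np.float64(-93.9))] [[240.0, 241.0], [310.0, 241.0], [310.0, 270.0], [240.0, 270.0]]
tool [[0.09, 0.996, -0.0], [0.996, -0.09, -0.0], [-0.0, -0.0, -1.0]]
[[0.5312, -0.2065, 0.172], [0.5332, -0.1983, 0.191], [0.5349, -0.1918, 0.206]]
[[0.5594, -0.209, 0.172], [0.5588, -0.2006, 0.191], [0.5583, -0.1939, 0.206]]
[([250.3, 151.0], [244, 146, 14, 11, 100]), ([138.0, 241.2], [131, 236, 15, 12, 110]), ([87.0, 338.5], [53, 329, 49, 22, 441])]
scene proj [array([249.9, 149.6]), array([248.4, 158.7]), array([248.2, 153. ])]
[ 0.54341456 -0.19268226  0.18627075]
```

View pics/s1.png

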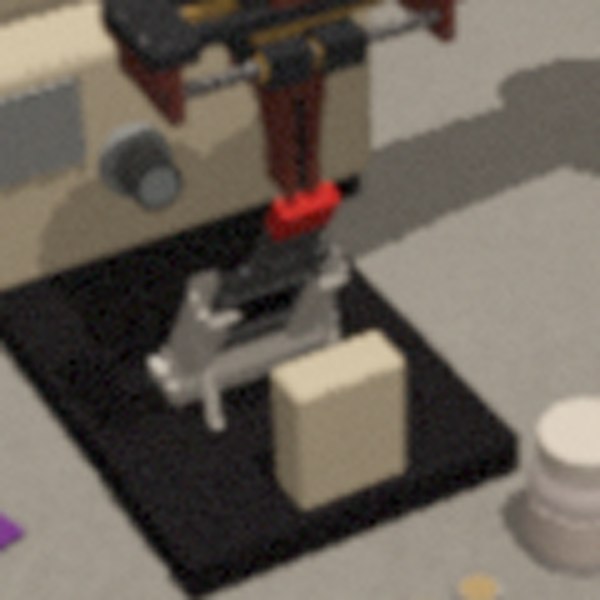

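Scene crop: the finger tips at (295,190) seem to end just above or behind the red top (305,210). In w1 the open tips (88 mm inside, 115 mm outside) span 182/235 px, i.e. depth ≈0.176 m, while the reported TCP would be at 0.215 m. So the real finger ends sit ~38 mm short of the reported TCP, and the fingers closed above the handle. I'll open and check before correcting.

servo_tool([
  {"offset": [0, 0, 0], "turn": [0, 0, 0], "grip": -1},
  {"offset": [0, 0, 0], "turn": [0, 0, 0], "grip": -1},
  {"offset": [0, 0, 0], "turn": [0, 0, 0], "grip": -1},
  {"offset": [0, 0, 0], "turn": [0, 0, 0], "grip": -1},
  {"offset": [0, 0, 0], "turn": [0, 0, 0], "grip": -1},
  {"offset": [0, 0, 0], "turn": [0, 0, 0], "grip": -1},
  {"offset": [0, 0, 0], "turn": [0, 0, 0], "grip": -1},
  {"offset": [0, 0, 0], "turn": [0, 0, 0], "grip": -1},
])

```text
time_s: 5.02
ee_pos: [0.544, -0.1983, 0.1719]
orientation: [2.32, 2.119, 0.0]
wrist_force: [0.3, 0.3, 0.8]
width: 0.0508
grasp_force: 0.0
```

Run:
```python
from h import *
s=r.state();p,R=cur();c=r.camera_info("wrist");im=r.read_camera("wrist");cv2.imwrite("pics/w4.png",im);print(s["time_s"],p,s["width"])
Rc=np.array(c["R"]);print("tool axes in cam",(Rc@R).round(3).tolist(),"tcp in cam",(Rc@p+c["t"]).round(4))
for d in(0,.019,.038,.05):
    print(d,[proj("wrist",p+R@[x,y,-d],c).round(0).tolist() for x,y in((.01,-.044),(.01,.044),(-.01,-.044),(-.01,.044),(.01,-.0575),(.01,.0575))])
cv2.imwrite("pics/w4c.png",cv2.resize(im[200:360,130:430],None,fx=2.6,fy=2.6))
```

```text
5.0167 [ 0.54397664 -0.19828616  0.17186402] 0.050820107828168565
tool axes in cam [[-0.0, 1.0, -0.0], [-0.958, -0.0, -0.286], [-0.286, 0.0, 0.958]] tcp in cam [-0.0019  0.0184  0.2157]
0 [[203.0, 232.0], [353.0, 232.0], [205.0, 263.0], [351.0, 263.0], [180.0, 232.0], [376.0, 232.0]]
0.019 [[196.0, 243.0], [359.0, 243.0], [198.0, 277.0], [357.0, 277.0], [171.0, 243.0], [385.0, 243.0]]
0.038 [[187.0, 257.0], [368.0, 257.0], [190.0, 294.0], [365.0, 294.0], [159.0, 257.0], [395.0, 257.0]]
0.05 [[180.0, 268.0], [374.0, 267.0], [184.0, 307.0], [370.0, 306.0], [151.0, 268.0], [403.0, 267.0]]
```

View pics/w4c.png

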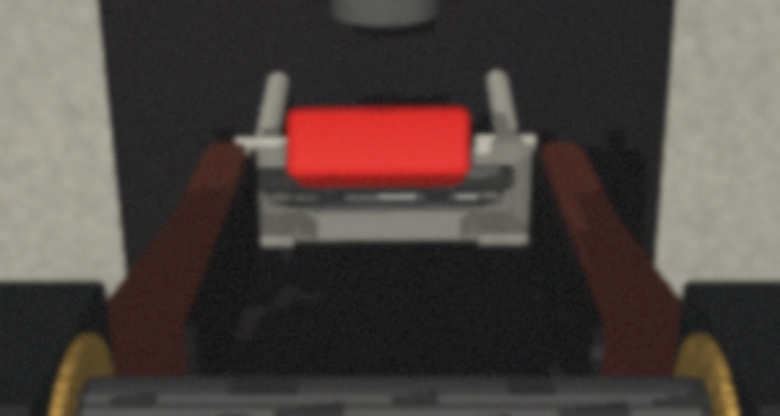

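Crop: the finger tips at (225,145) and (560,145) flank the red handle (287–470), and match a finger end 38 mm short of the reported TCP (rows 257 ↔ 258, 187/368 ↔ 190/372). From here I count the grasp point as 57 mm behind the reported position. The handle is 2.5 mm towards −y of the tool.

servo_tool([
  {"offset": [0, -0.1, 0], "turn": [0, 0, 0], "grip": -1},
  {"offset": [0, 0, 0], "turn": [0, 0, 0], "grip": -1},
  {"offset": [0, 0, 0], "turn": [0, 0, 0], "grip": -1},
  {"offset": [0, 0, 0.5], "turn": [0, 0, 0], "grip": -1},
  {"offset": [0, 0, 0.5], "turn": [0, 0, 0], "grip": -1},
  {"offset": [0, 0, 0.5], "turn": [0, 0, 0], "grip": -1},
  {"offset": [0, 0, 0], "turn": [0, 0, 0], "grip": 1},
  {"offset": [0, 0, 0], "turn": [0, 0, 0], "grip": 1},
])

```text
time_s: 5.73
ee_pos: [0.5412, -0.1979, 0.1341]
orientation: [-2.319, -2.118, 0.001]
wrist_force: [0.5, 0.2, -1.2]
width: 0.0781
grasp_force: 0.0
```

servo_tool([
  {"offset": [0, 0, 0], "turn": [0, 0, 0], "grip": 1},
  {"offset": [0, 0, 0], "turn": [0, 0, 0], "grip": 1},
  {"offset": [0, 0, 0], "turn": [0, 0, 0], "grip": 1},
  {"offset": [0, 0, 0], "turn": [0, 0, 0], "grip": 1},
  {"offset": [0, 0, 0], "turn": [0, 0, 0], "grip": 1},
  {"offset": [0, 0, 0], "turn": [0, 0, 0], "grip": 1},
  {"offset": [0, 0, 0], "turn": [0, 0, 0], "grip": 1},
])

```text
time_s: 6.32
ee_pos: [0.5416, -0.1981, 0.1345]
orientation: [2.319, 2.119, 0.0]
wrist_force: [-0.4, -0.2, 1.5]
width: 0.0339
grasp_force: 30.0
```

```bash
sed -i 's/+\.019\*R\[:,2\]/+.057*R[:,2]/' h.py
python3 - <<'E'
from h import *
s=r.state();p,R=cur();print(s["time_s"],p,s["width"],s["grasp_force"],s["wrist_force"])
h=np.array([.045,.498,.866]);print("h tool",R.T@h/.025*.02)
E
```

```text
6.3167 [ 0.54155505 -0.19806038  0.13448678] 0.03388288926153187 29.99653458595276 [-0.41810243 -0.20753134  1.5233757 ]
h tool [ 3.99967374e-01  5.29031222e-05 -6.92832228e-01]
```

servo_tool([
  {"offset": [0.12, 0, -0.21], "turn": [0, 0, 0], "grip": 1},
  {"offset": [0.2, 0, -0.35], "turn": [0, 0, 0], "grip": 1},
  {"offset": [0.2, 0, -0.35], "turn": [0, 0, 0], "grip": 1},
])

```text
time_s: 6.57
ee_pos: [0.5425, -0.1847, 0.1577]
orientation: [-2.32, -2.118, 0.0]
wrist_force: [0.1, -0.2, -1.9]
width: 0.034
grasp_force: 30.0
```

servo_tool([
  {"offset": [0.24, 0, -0.42], "turn": [0, 0, 0], "grip": 1},
  {"offset": [0.24, 0, -0.42], "turn": [0, 0, 0], "grip": 1},
  {"offset": [0.24, 0, -0.42], "turn": [0, 0, 0], "grip": 1},
  {"offset": [0.24, 0, -0.42], "turn": [0, 0, 0], "grip": 1},
  {"offset": [0.24, 0, -0.42], "turn": [0, 0, 0], "grip": 1},
  {"offset": [0.24, 0, -0.42], "turn": [0, 0, 0], "grip": 1},
  {"offset": [0, 0, 0], "turn": [0, 0, 0], "grip": 1},
])

```text
time_s: 7.15
ee_pos: [0.5474, -0.1475, 0.2229]
orientation: [2.316, 2.119, 0.004]
wrist_force: [0.6, -0.3, -0.3]
width: 0.0341
grasp_force: 30.0
```

Run:
```python
from h import *
s=r.state();p,R=cur();print(s["time_s"],p,s["width"],s["grasp_force"],s["wrist_force"],s["moment"])
bend=SO-.048*SX+.215*Z; ay=yawx(-SX);print("bend",bend,ay)
up=p+[0,0,.14];rows(p,R,up,R,.024,1)
P,R2=pose_win(bend-.061*SX+.093*Z,ay,44);print("via44",P)
P0,R0=pose_win(bend-.12*SX+.15*Z,ay,30);print("via30",P0)
print();rows(up,R,P0,R0,.025,1)
```

```text
7.15 [ 0.54738492 -0.1474735   0.2228603 ] 0.034086042763966 29.989842474460602 [ 0.61982569 -0.34683309 -0.32012404] [-0.01009863 -0.13892638 -0.04391342]
bend [0.51453351 0.26342123 0.215     ] -115.90000000000002
{"offset":[0.00,0.00,-0.93],"turn":[0.000,0.000,0.000],"grip":1},
{"offset":[0.00,0.00,-0.93],"turn":[0.000,0.000,0.000],"grip":1},
{"offset":[0.00,0.00,-0.93],"turn":[0.000,0.000,0.000],"grip":1},
{"offset":[0.00,0.00,-0.93],"turn":[0.000,0.000,0.000],"grip":1},
{"offset":[0.00,0.00,-0.93],"turn":[0.000,0.000,0.000],"grip":1},
{"offset":[0.00,0.00,-0.93],"turn":[0.000,0.000,0.000],"grip":1},
n 6
via44 [0.49460928 0.22238889 0.28290542]
via30 [0.47129014 0.17436501 0.34437307]

{"offset":[0.90,-0.30,0.05],"turn":[0.000,-0.000,0.017],"grip":1},
{"offset":[0.89,-0.32,0.05],"turn":[0.000,-0.000,0.017],"grip":1},
{"offset":[0.88,-0.34,0.05],"turn":[0.000,-0.000,0.017],"grip":1},
{"offset":[0.87,-0.37,0.05],"turn":[0.000,-0.000,0.017],"grip":1},
{"offset":[0.86,-0.39,0.05],"turn":[0.000,-0.000,0.017],"grip":1},
{"offset":[0.85,-0.41,0.05],"turn":[0.000,-0.000,0.017],"grip":1},
{"offset":[0.84,-0.43,0.05],"turn":[0.000,-0.000,0.017],"grip":1},
{"offset":[0.83,-0.46,0.05],"turn":[0.000,-0.000,0.017],"grip":1},
{"offset":[0.82,-0.48,0.05],"turn":[0.000,-0.000,0.017],"grip":1},
{"offset":[0.80,-0.50,0.05],"turn":[0.000,-0.000,0.017],"grip":1},
{"offset":[0.79,-0.52,0.05],"turn":[0.000,-0.000,0.017],"grip":1},
{"offset":[0.78,-0.54,0.05],"turn":[0.000,-0.000,0.017],"grip":1},
{"offset":[0.76,-0.56,0.05],"turn":[0.000,-0.000,0.017],"grip":1},
{"offset":[0.75,-0.58,0.05],"turn":[0.000,-0.000,0.017],"grip":1},
n 14
```

servo_tool([
  {"offset": [0, 0, -0.93], "turn": [0, 0, 0], "grip": 1},
  {"offset": [0, 0, -0.93], "turn": [0, 0, 0], "grip": 1},
  {"offset": [0, 0, -0.93], "turn": [0, 0, 0], "grip": 1},
  {"offset": [0, 0, -0.93], "turn": [0, 0, 0], "grip": 1},
  {"offset": [0, 0, -0.93], "turn": [0, 0, 0], "grip": 1},
  {"offset": [0, 0, -0.93], "turn": [0, 0, 0], "grip": 1},
])

```text
time_s: 7.65
ee_pos: [0.5456, -0.1494, 0.3604]
orientation: [-2.32, -2.118, 0.001]
wrist_force: [0.7, 0.7, -1.1]
width: 0.0339
grasp_force: 30.0
```

servo_tool([
  {"offset": [0.9, -0.3, 0.05], "turn": [0, 0, 0.017], "grip": 1},
  {"offset": [0.89, -0.32, 0.05], "turn": [0, 0, 0.017], "grip": 1},
  {"offset": [0.88, -0.34, 0.05], "turn": [0, 0, 0.017], "grip": 1},
  {"offset": [0.87, -0.37, 0.05], "turn": [0, 0, 0.017], "grip": 1},
  {"offset": [0.86, -0.39, 0.05], "turn": [0, 0, 0.017], "grip": 1},
  {"offset": [0.85, -0.41, 0.05], "turn": [0, 0, 0.017], "grip": 1},
  {"offset": [0.84, -0.43, 0.05], "turn": [0, 0, 0.017], "grip": 1},
])

```text
time_s: 8.23
ee_pos: [0.5081, 0.0127, 0.3505]
orientation: [-2.509, -1.891, 0.001]
wrist_force: [0.7, 0.5, -1.0]
width: 0.0339
grasp_force: 30.0
```

servo_tool([
  {"offset": [0.83, -0.46, 0.05], "turn": [0, 0, 0.017], "grip": 1},
  {"offset": [0.82, -0.48, 0.05], "turn": [0, 0, 0.017], "grip": 1},
  {"offset": [0.8, -0.5, 0.05], "turn": [0, 0, 0.017], "grip": 1},
  {"offset": [0.79, -0.52, 0.05], "turn": [0, 0, 0.017], "grip": 1},
  {"offset": [0.78, -0.54, 0.05], "turn": [0, 0, 0.017], "grip": 1},
  {"offset": [0.76, -0.56, 0.05], "turn": [0, 0, 0.017], "grip": 1},
  {"offset": [0.75, -0.58, 0.05], "turn": [0, 0, 0.017], "grip": 1},
  {"offset": [0, 0, 0], "turn": [0, 0, 0], "grip": 1},
])

```text
time_s: 8.9
ee_pos: [0.4697, 0.1783, 0.3419]
orientation: [-2.667, -1.656, -0.001]
wrist_force: [-0.5, 0.1, -1.2]
width: 0.0338
grasp_force: 30.0
```

Run:
```python
from h import *
s=r.state();p,R=cur();print(s["time_s"],p,s["width"],s["grasp_force"],np.round(s["joint_positions"],2))
c=r.camera_info("wrist");w=r.read_camera("wrist");S=r.read_camera("scene");T=r.read_camera("top")
ay=yawx(-SX);tilt=np.degrees(np.arcsin(-R[:,2]@SX*-1));print("tool y yaw",yawx(R[:,1]),"u tilt",tilt)
b=SO-.048*SX+.215*Z
print("bend px wrist",proj("wrist",b,c),"tip",proj("wrist",SO-.066*SX+.241*Z,c),"tip top",proj("top",SO-.066*SX+.241*Z))
gp=p-.057*R[:,2];h=axes(ay,30)[1];topc=gp+.017*h;print("holder top pred: wrist",proj("wrist",topc,c),"scene",proj("scene",topc),"bottom scene",proj("scene",gp-.165*h),"win",proj("scene",gp-.042*h),blobs(S,"red"),blobs(w,"red",100))
o=np.zeros((600,800,3),np.uint8);o[:420,:560]=w
cs=cv2.resize(S[150:290,290:450],None,fx=1.5,fy=1.5,interpolation=2);o[0:210,560:800]=cs
ct=cv2.resize(T[120:330,40:280],None,fx=1,fy=1);o[215:425,560:800]=ct
u,v=proj("scene",gp-.08*h).astype(int);z=cv2.resize(S[v-45:v+45,u-60:u+60],None,fx=2,fy=2,interpolation=2);o[420:600,0:240]=z;print("zoom org",u-60,v-45)
cv2.imwrite("pics/h1.png",o)
```

```text
8.9 [0.46970577 0.17828435 0.34191877] 0.03376713453780662 29.990544319152832 [ 0.12  0.16 -0.66  1.6   0.09  1.42 -1.01]
tool y yaw -26.33696353816563 u tilt 0.08137245321888324
bend px wrist [282.36210973  89.08155328] tip [282.5633413  111.13310823] tip top [151.49984971 228.41919906]
holder top pred: wrist [276.94466787 295.23927149] scene [383.17002517 141.53784144] bottom scene [358.66868141 176.36874437] win [374.25030739 154.21803675] [([381.7, 143.6], [373, 138, 19, 12, 165]), ([138.0, 241.2], [131, 236, 15, 12, 110]), ([87.0, 338.5], [53, 329, 49, 22, 438])] [([281.7, 289.7], [239, 273, 87, 34, 2704])]
zoom org 309 116
```

View pics/h1.png

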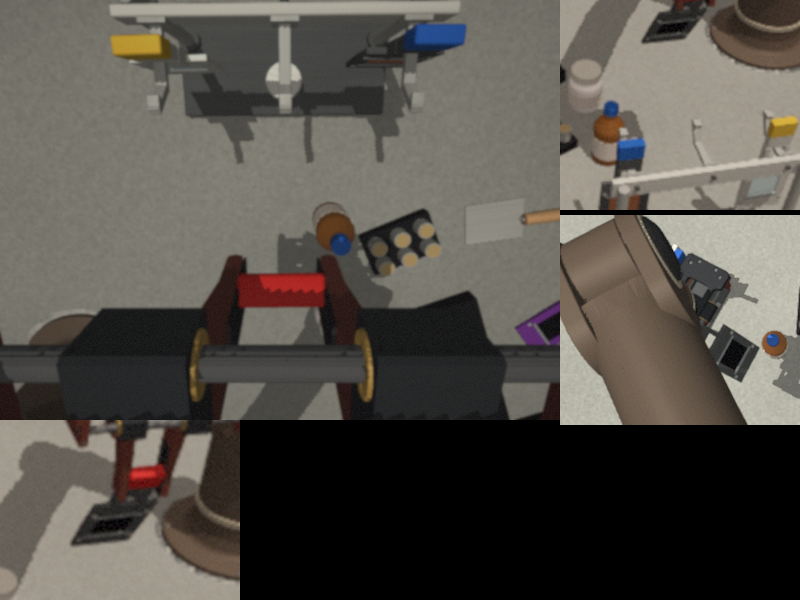

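View: wrist frame shows the middle hook from (285,15) to its tip at (285,110) (predicted (283,111)) and the red handle held at (282,290). The scene inset puts the lower edge's middle at (359,176) (predicted (359,176)), so pose and tilt are as computed.

```bash
cat >> h.py <<'E'
def path(hy,wps,grip=1,step=.024,ang=6.8,start=None,lat=0,pitch=None):
    p,R=cur() if start is None else start
    ay=yawx(-SX);b=SO-.048*SX+.215*Z+(hy+lat)*SY
    for o,u,t in wps:
        P,Q=pose_win(b-o*.001*SX+u*.001*Z,ay,t,pitch=pitch);print((o,u,t),P.round(4));rows(p,R,P,Q,step,grip,ang);p,R=P,Q
E
python3 - <<'E'
from h import *
path(0,[(61,93,44),(26,43,44)])
path(0,[(8,17,44),(6,13,44),(5,8,42)],step=.012,start=pose_win(SO-.048*SX+.215*Z-.026*SX+.043*Z,yawx(-SX),44))
E
```

```text
(61, 93, 44) [0.4946 0.2224 0.2829]
{"offset":[0.55,-0.02,0.59],"turn":[-0.000,-0.039,-0.002],"grip":1},
{"offset":[0.58,-0.02,0.55],"turn":[-0.000,-0.039,-0.002],"grip":1},
{"offset":[0.61,-0.02,0.52],"turn":[-0.000,-0.039,-0.002],"grip":1},
{"offset":[0.64,-0.01,0.48],"turn":[-0.000,-0.039,-0.002],"grip":1},
n 4
(26, 43, 44) [0.5099 0.2539 0.2329]
{"offset":[0.61,-0.00,0.53],"turn":[0.000,0.000,0.000],"grip":1},
{"offset":[0.61,-0.00,0.53],"turn":[0.000,0.000,0.000],"grip":1},
{"offset":[0.61,-0.00,0.53],"turn":[0.000,0.000,0.000],"grip":1},
n 3
(8, 17, 44) [0.5178 0.2701 0.2069]
{"offset":[0.32,0.00,0.28],"turn":[0.000,0.000,0.000],"grip":1},
{"offset":[0.32,0.00,0.28],"turn":[0.000,0.000,0.000],"grip":1},
{"offset":[0.32,0.00,0.28],"turn":[0.000,0.000,0.000],"grip":1},
n 3
(6, 13, 44) [0.5186 0.2719 0.2029]
{"offset":[0.12,-0.00,0.14],"turn":[0.000,0.000,0.000],"grip":1},
n 1
(5, 8, 42) [0.5194 0.2735 0.1985]
{"offset":[0.12,-0.00,0.15],"turn":[-0.000,0.022,-0.000],"grip":1},
n 1
```

servo_tool([
  {"offset": [0.55, -0.02, 0.59], "turn": [0, -0.039, -0.002], "grip": 1},
  {"offset": [0.58, -0.02, 0.55], "turn": [0, -0.039, -0.002], "grip": 1},
  {"offset": [0.61, -0.02, 0.52], "turn": [0, -0.039, -0.002], "grip": 1},
  {"offset": [0.64, -0.01, 0.48], "turn": [0, -0.039, -0.002], "grip": 1},
  {"offset": [0.61, 0, 0.53], "turn": [0, 0, 0], "grip": 1},
  {"offset": [0.61, 0, 0.53], "turn": [0, 0, 0], "grip": 1},
  {"offset": [0.31, 0, 0.27], "turn": [0, 0, 0], "grip": 1},
  {"offset": [0, 0, 0], "turn": [0, 0, 0], "grip": 1},
])

```text
time_s: 9.72
ee_pos: [0.5069, 0.2483, 0.2392]
orientation: [2.54, 1.59, -0.32]
wrist_force: [-1.1, -0.9, -0.9]
width: 0.0341
grasp_force: 30.0
```

Run:
```python
from h import *
s=r.state();p,R=cur();print(s["time_s"],p,s["width"],s["grasp_force"],s["wrist_force"])
c=r.camera_info("wrist");w=r.read_camera("wrist");cv2.imwrite("pics/h2.png",w)
print("tip",proj("wrist",SO-.066*SX+.241*Z,c),"barb",proj("wrist",SO-.054*SX+.240*Z,c),"bend",proj("wrist",SO-.048*SX+.215*Z,c),"red",blobs(w,"red",100))
h=axes(yawx(-SX),44)[1];print("handle top pred",proj("wrist",p-.057*R[:,2]+.017*h,c))
path(0,[(26,43,44),(8,17,44),(6,13,44),(5,8,42)],step=.012)
```

```text
9.7167 [0.50689281 0.24833598 0.23924305] 0.03410403323115976 29.989530444145203 [-1.08263518 -0.94771957 -0.90107712]
tip [278.94584863 251.80898424] barb [278.88494266 234.03465838] bend [279.22957223 204.14068   ] red [([281.2, 290.1], [238, 274, 86, 33, 2648])]
handle top pred [276.98591908 295.27303827]
(26, 43, 44) [0.5099 0.2539 0.2329]
{"offset":[0.33,-0.00,0.25],"turn":[-0.002,0.002,-0.000],"grip":1},
n 1
(8, 17, 44) [0.5178 0.2701 0.2069]
{"offset":[0.32,0.00,0.28],"turn":[0.000,0.000,0.000],"grip":1},
{"offset":[0.32,0.00,0.28],"turn":[0.000,0.000,0.000],"grip":1},
{"offset":[0.32,0.00,0.28],"turn":[0.000,0.000,0.000],"grip":1},
n 3
(6, 13, 44) [0.5186 0.2719 0.2029]
{"offset":[0.12,-0.00,0.14],"turn":[0.000,0.000,0.000],"grip":1},
n 1
(5, 8, 42) [0.5194 0.2735 0.1985]
{"offset":[0.12,-0.00,0.15],"turn":[-0.000,0.022,-0.000],"grip":1},
n 1
```

View pics/h2.png

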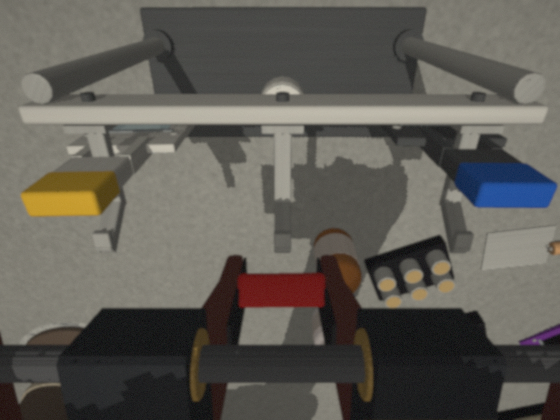

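Wrist view: middle hook tip block at (282,235–251) (predicted (279,234–252)), handle centred at (281,290): laterally within 1 mm, proceed.

servo_tool([
  {"offset": [0.33, 0, 0.25], "turn": [0, 0, 0], "grip": 1},
  {"offset": [0.32, 0, 0.28], "turn": [0, 0, 0], "grip": 1},
  {"offset": [0.32, 0, 0.28], "turn": [0, 0, 0], "grip": 1},
  {"offset": [0.32, 0, 0.28], "turn": [0, 0, 0], "grip": 1},
  {"offset": [0, 0, 0], "turn": [0, 0, 0], "grip": 1},
])

```text
time_s: 10.18
ee_pos: [0.5172, 0.2719, 0.2053]
orientation: [2.539, 1.592, -0.317]
wrist_force: [-1.1, -0.8, -0.8]
width: 0.0337
grasp_force: 30.0
```

Run:
```python
from h import *
s=r.state();print(s["time_s"],s["ee_pos"],s["wrist_force"],s["moment"])
path(0,[(6,13,44),(5,8,42),(1,3,28),(-4,-1,16)],step=.006,ang=5)
```

```text
10.1833 [0.51720459 0.27186238 0.20526881] [-1.0609966  -0.80210464 -0.76122415] [ 0.17562704 -0.19241166 -0.03158179]
(6, 13, 44) [0.5186 0.2719 0.2029]
{"offset":[0.05,0.05,0.09],"turn":[-0.002,0.001,0.001],"grip":1},
n 1
(5, 8, 42) [0.5194 0.2735 0.1985]
{"offset":[0.12,-0.00,0.15],"turn":[-0.000,0.022,-0.000],"grip":1},
n 1
(1, 3, 28) [0.5236 0.282  0.1981]
{"offset":[0.12,0.00,-0.02],"turn":[0.000,0.052,-0.000],"grip":1},
{"offset":[0.13,0.00,-0.01],"turn":[0.000,0.052,-0.000],"grip":1},
{"offset":[0.13,0.00,-0.00],"turn":[0.000,0.052,-0.000],"grip":1},
n 3
(-4, -1, 16) [0.5274 0.2898 0.1991]
{"offset":[0.12,0.00,-0.01],"turn":[0.000,0.044,0.000],"grip":1},
{"offset":[0.12,0.00,-0.00],"turn":[0.000,0.044,0.000],"grip":1},
{"offset":[0.12,0.00,0.01],"turn":[0.000,0.044,0.000],"grip":1},
n 3
```

servo_tool([
  {"offset": [0.05, 0.03, 0.09], "turn": [0, 0, 0], "grip": 1},
  {"offset": [0.12, 0, 0.15], "turn": [0, 0.022, 0], "grip": 1},
  {"offset": [0, 0, 0], "turn": [0, 0, 0], "grip": 1},
])

```text
time_s: 10.43
ee_pos: [0.5196, 0.2729, 0.2004]
orientation: [2.559, 1.602, -0.27]
wrist_force: [0.4, -0.1, -1.1]
width: 0.0338
grasp_force: 30.0
```

servo_tool([
  {"offset": [0.12, 0, -0.02], "turn": [0, 0.052, 0], "grip": 1},
  {"offset": [0.13, 0, -0.01], "turn": [0, 0.052, 0], "grip": 1},
  {"offset": [0.13, 0, 0], "turn": [0, 0.052, 0], "grip": 1},
  {"offset": [0, 0, 0], "turn": [0, 0, 0], "grip": 1},
])

```text
time_s: 10.77
ee_pos: [0.524, 0.2792, 0.2009]
orientation: [-2.649, -1.653, -0.049]
wrist_force: [0.9, -0.5, -0.5]
width: 0.0336
grasp_force: 30.0
```

Run:
```python
from h import *
s=r.state();p,R=cur();print(s["time_s"],s["ee_pos"],s["wrist_force"],s["moment"],"u tilt",np.degrees(np.arcsin(-R[:,2]@SX)))
path(0,[(-4,-1,16),(-10,-3,4),(-13,-4,0)],step=.006,ang=5)
```

```text
10.7667 [0.52403566 0.27917244 0.20093717] [ 0.8901973  -0.53590758 -0.50808308] [-0.11127018 -0.0642131   0.01144815] u tilt -2.079201016136465
(-4, -1, 16) [0.5274 0.2898 0.1991]
{"offset":[0.15,-0.02,0.03],"turn":[0.000,0.044,-0.001],"grip":1},
{"offset":[0.14,-0.02,0.04],"turn":[0.000,0.044,-0.001],"grip":1},
{"offset":[0.14,-0.02,0.05],"turn":[0.000,0.044,-0.001],"grip":1},
n 3
(-10, -3, 4) [0.5311 0.2975 0.2027]
{"offset":[0.12,0.00,-0.02],"turn":[0.000,0.044,0.000],"grip":1},
{"offset":[0.12,0.00,-0.01],"turn":[0.000,0.044,0.000],"grip":1},
{"offset":[0.12,0.00,-0.00],"turn":[0.000,0.044,0.000],"grip":1},
n 3
(-13, -4, 0) [0.5327 0.3008 0.2036]
{"offset":[0.15,-0.00,0.03],"turn":[-0.000,0.044,0.000],"grip":1},
n 1
```

servo_tool([
  {"offset": [0.15, 0, 0.03], "turn": [0, 0.044, 0], "grip": 1},
  {"offset": [0.14, 0, 0.04], "turn": [0, 0.044, 0], "grip": 1},
  {"offset": [0.14, 0, 0.05], "turn": [0, 0.044, 0], "grip": 1},
  {"offset": [0, 0, 0], "turn": [0, 0, 0], "grip": 1},
])

```text
time_s: 11.1
ee_pos: [0.5281, 0.2895, 0.1977]
orientation: [-2.542, -1.588, -0.306]
wrist_force: [-0.1, -0.6, -1.2]
width: 0.0336
grasp_force: 30.0
```

servo_tool([
  {"offset": [0.12, 0, -0.02], "turn": [0, 0.044, 0], "grip": 1},
  {"offset": [0.12, 0, -0.01], "turn": [0, 0.044, 0], "grip": 1},
  {"offset": [0.12, 0, 0], "turn": [0, 0.044, 0], "grip": 1},
  {"offset": [0.15, 0, 0.03], "turn": [0, 0.044, 0], "grip": 1},
  {"offset": [0, 0, 0], "turn": [0, 0, 0], "grip": 1},
])

```text
time_s: 11.52
ee_pos: [0.5329, 0.3007, 0.2012]
orientation: [-2.373, -1.481, -0.623]
wrist_force: [-0.4, -0.2, -1.4]
width: 0.0342
grasp_force: 30.0
```

Run:
```python
from h import *
s=r.state();p,R=cur();print(s["time_s"],s["ee_pos"],s["wrist_force"],s["moment"],"u tilt",np.degrees(np.arcsin(-R[:,2]@SX)),yawx(R[:,1]))
path(0,[(-14,-9,0)],step=.0025,ang=5)
```

```text
11.5167 [0.53291522 0.3006827  0.20116141] [-0.37401342 -0.19555468 -1.44210817] [-0.62153276  0.2448602   0.05732186] u tilt -29.578173534543225 -25.97447468176114
(-14, -9, 0) [0.5331 0.3017 0.1986]
{"offset":[-0.01,-0.00,0.05],"turn":[-0.001,0.002,-0.001],"grip":1},
{"offset":[-0.01,-0.01,0.05],"turn":[-0.001,0.002,-0.001],"grip":1},
n 2
```

servo_tool([
  {"offset": [-0.02, 0, 0.035], "turn": [0, 0, 0], "grip": 1},
  {"offset": [-0.02, 0, 0.035], "turn": [0, 0, 0], "grip": 1},
  {"offset": [-0.02, 0, 0.035], "turn": [0, 0, 0], "grip": 1},
  {"offset": [0, 0, 0], "turn": [0, 0, 0], "grip": 1},
  {"offset": [0, 0, 0], "turn": [0, 0, 0], "grip": 1},
])

```text
time_s: 11.93
ee_pos: [0.5334, 0.3041, 0.1999]
orientation: [-2.37, -1.487, -0.627]
wrist_force: [-0.1, -0.5, -0.4]
width: 0.0339
grasp_force: 30.0
```

Run:
```python
from h import *
s=r.state();p,R=cur();print(s["time_s"],s["ee_pos"],s["wrist_force"],s["moment"])
S=r.read_camera("scene");cv2.imwrite("pics/s2.png",S);print(blobs(S,"red"))
gp=p-.057*R[:,2];print(gp,"win z",gp[2]-.042,"win stand x",(gp-SO)@SX,(gp-SO)@SY)
for n,q in(("top",Z*.017),("winbridge",-Z*.029),("bottom",-Z*.165)):print(n,proj("scene",gp+q))
print("hook shaft top",proj("scene",SO-.03*SX+.219*Z))
```

```text
11.9333 [0.53336202 0.30405816 0.19988852] [-0.06149055 -0.46403096 -0.43979422] [-0.56634498  0.20623927  0.0090989 ]
[([398.4, 179.5], [394, 176, 11, 8, 24]), ([390.5, 185.3], [388, 181, 6, 8, 15]), ([388.2, 237.0], [376, 230, 24, 15, 251]), ([138.0, 241.2], [131, 236, 15, 12, 110]), ([87.0, 338.5], [53, 329, 49, 22, 438])]
[0.5211641  0.27860916 0.24941184] win z 0.2074118359438511 win stand x -0.0314413227761846 0.0006695243947308169
top [388.09202784 232.86703351]
winbridge [384.30968914 248.59407832]
bottom [374.44081907 289.62905005]
hook shaft top [384.12921237 249.61497207]
```

servo_tool([
  {"offset": [-0.02, 0, 0.035], "turn": [0, 0, 0], "grip": 1},
  {"offset": [-0.02, 0, 0.035], "turn": [0, 0, 0], "grip": 1},
  {"offset": [0, 0, 0], "turn": [0, 0, 0], "grip": 1},
])

```text
time_s: 12.23
ee_pos: [0.5338, 0.3039, 0.1993]
orientation: [-2.371, -1.486, -0.629]
wrist_force: [-8.1, -5.5, 15.7]
width: 0.0336
grasp_force: 30.0
```

servo_tool([
  {"offset": [-0.02, 0, 0.035], "turn": [0, 0, 0], "grip": 1},
  {"offset": [0, 0, 0], "turn": [0, 0, 0], "grip": 1},
])

```text
time_s: 12.4
ee_pos: [0.5341, 0.3043, 0.1991]
orientation: [-2.37, -1.486, -0.631]
wrist_force: [-11.7, -7.1, 21.8]
width: 0.0339
grasp_force: 30.0
```

servo_tool([
  {"offset": [0.02, 0, -0.035], "turn": [0, 0, 0], "grip": 1},
  {"offset": [0.02, 0, -0.03], "turn": [0, 0, 0], "grip": 1},
  {"offset": [0, 0, 0], "turn": [0, 0, 0], "grip": 1},
])

```text
time_s: 12.65
ee_pos: [0.534, 0.3034, 0.1992]
orientation: [-2.371, -1.485, -0.629]
wrist_force: [-2.0, -1.1, 6.6]
width: 0.0337
grasp_force: 30.0
```

servo_tool([
  {"offset": [0, 0, 0], "turn": [0, 0, 0], "grip": 0.15},
  {"offset": [0, 0, 0], "turn": [0, 0, 0], "grip": 0.15},
  {"offset": [0, 0, 0], "turn": [0, 0, 0], "grip": 0},
  {"offset": [0, 0, 0], "turn": [0, 0, 0], "grip": -0.2},
  {"offset": [0, 0, 0], "turn": [0, 0, 0], "grip": -0.4},
  {"offset": [0, 0, 0], "turn": [0, 0, 0], "grip": -0.4},
])

```text
time_s: 13.15
ee_pos: [0.5337, 0.3028, 0.1984]
orientation: [-2.372, -1.484, -0.627]
wrist_force: [-0.0, 0.1, -1.7]
width: 0.0597
grasp_force: 0.0
```

Run:
```python
from h import *
s=r.state();p,R=cur();print(s["time_s"],s["ee_pos"],s["wrist_force"],s["width"])
S=r.read_camera("scene");cv2.imwrite("pics/s3.png",S);print(blobs(S,"red"))
c=r.camera_info("wrist");w=r.read_camera("wrist");cv2.imwrite("pics/w5.png",w);print(blobs(w,"red",100),blobs(w,"yellow",100),blobs(w,"blue",100))
```

```text
13.15 [0.53372108 0.30278092 0.19838173] [-0.02568377  0.07188336 -1.73744858] 0.059704003881413406
[([386.8, 237.1], [378, 230, 19, 15, 220]), ([138.0, 241.2], [131, 236, 15, 12, 110]), ([87.0, 338.5], [53, 329, 49, 22, 438])]
[([280.0, 292.1], [236, 275, 89, 35, 2986])] [([32.4, 264.3], [0, 249, 68, 32, 2053])] [([531.2, 252.8], [501, 238, 59, 32, 1761])]
```

servo_tool([
  {"offset": [0, 0, -0.8], "turn": [0, 0, 0], "grip": -0.8},
  {"offset": [0, 0, -0.9], "turn": [0, 0, 0], "grip": -1},
  {"offset": [0, 0, -1], "turn": [0, 0, 0], "grip": -1},
  {"offset": [0, 0, -1], "turn": [0, 0, 0], "grip": -1},
  {"offset": [0, -0.9, -0.3], "turn": [0, 0, 0], "grip": -1},
  {"offset": [0, -1, 0], "turn": [0, 0, 0], "grip": -1},
  {"offset": [0, -1, 0], "turn": [0, 0, 0], "grip": -1},
  {"offset": [0, -1, 0], "turn": [0, 0, 0], "grip": -1},
])

```text
time_s: 13.92
ee_pos: [0.4238, 0.3013, 0.2854]
orientation: [-2.372, -1.484, -0.628]
wrist_force: [-0.5, -0.2, -0.2]
width: 0.088
grasp_force: 0.0
```

servo_tool([
  {"offset": [0, -0.3, 0], "turn": [0, 0, 0], "grip": -1},
  {"offset": [0, 0, 0], "turn": [0, 0, 0], "grip": -1},
])

```text
time_s: 14.08
ee_pos: [0.4166, 0.3045, 0.2853]
orientation: [-2.373, -1.489, -0.627]
wrist_force: [0.3, -0.7, 0.3]
width: 0.0876
grasp_force: 0.0
```

Run:
```python
from h import *
import time
s=r.state();p,R=cur();print(s["time_s"],p,s["wrist_force"],np.round(s["joint_positions"],2))
c=r.camera_info("wrist");w=r.read_camera("wrist");cv2.imwrite("pics/w6.png",w);S=r.read_camera("scene")
print(blobs(S,"red"));b=blobs(w,"yellow",300);print(b,blobs(w,"red",100))
x,y,ww,hh,_=b[0][1]
hv=cv2.cvtColor(w,cv2.COLOR_BGR2HSV);print(hv[y:y+hh:3,int(b[0][0][0]),2].tolist())
for v in(120,190):
    C=bright(w,"yellow",(max(0,x-3),y-3,x+ww+3,y+hh+3),"wrist",.2655,c,v);print("stand",((C-SO)@SX).round(4),((C-SO)@SY).round(4))
br=blobs(w,"red",100)
if br:
    x,y,ww,hh,_=br[0][1];C=bright(w,"red",(x-3,y-3,x+ww+3,y+hh+3),"wrist",.2655,c,150);print("stand",((C-SO)@SX).round(4),((C-SO)@SY).round(4))
print("tips",proj("wrist",SO-.066*SX+.241*Z+.105*SY,c),"fing",proj("wrist",p-.038*R[:,2],c))
```

```text
14.0833 [0.4165976  0.30453112 0.28525874] [ 0.32995667 -0.70430536  0.26186246] [ 0.77 -0.14 -1.11  2.05 -0.64  0.86 -0.45]
[([448.8, 109.7], [445, 108, 9, 4, 19]), ([451.9, 122.5], [445, 119, 14, 10, 46]), ([412.1, 171.1], [410, 165, 5, 14, 25]), ([387.0, 237.1], [378, 231, 19, 14, 218]), ([138.1, 241.3], [131, 236, 15, 12, 111]), ([87.0, 338.5], [53, 329, 49, 22, 441])]
[([283.5, 202.6], [258, 193, 52, 20, 972])] [([440.4, 217.9], [412, 208, 57, 21, 1073])]
[120, 184, 185, 188, 187, 185, 146]
yellow center [0.4342 0.3335 0.2655] [(np.float64(0.0346), np.float64(-23.9)), (np.float64(0.0129), np.float64(-115.0))] [[257.5, 194.0], [308.9, 192.3], [309.5, 210.9], [258.1, 212.6]]
stand -0.0201 0.1029Traceback (most recent call last):
  File "<stdin>", line 9, in <module>
  File "h.py", line 44, in bright
    cs=max(cv2.findContours(m,0,2)[0],key=cv2.contourArea);q=cv2.boxPoints(cv2.minAreaRect(cs))+[x0,y0]
ValueError: max() iterable argument is empty
```

Run:
```python
from h import *
p,R=cur();ay=-115.3
w=SO-.020*SX+.105*SY+.206*Z
P,Q=pose_win(w,ay,0);pre=P-.07*Q[:,2];print(P,pre,(p-SO)@SX,(p-SO)@SY)
rows(p,R,pre,Q);rows(pre,Q,P,Q,.018)
```

```text
[0.4444901  0.36023938 0.19863655] [0.42953257 0.3285965  0.25925833] -0.05384964238343442 0.10357170471838133
{"offset":[0.21,-0.03,0.73],"turn":[0.002,0.002,-0.003],"grip":-1},
{"offset":[0.21,-0.02,0.73],"turn":[0.002,0.002,-0.003],"grip":-1},
n 2
{"offset":[0.00,0.00,0.70],"turn":[0.000,0.000,0.000],"grip":-1},
{"offset":[0.00,0.00,0.70],"turn":[0.000,0.000,0.000],"grip":-1},
{"offset":[0.00,0.00,0.70],"turn":[0.000,0.000,0.000],"grip":-1},
{"offset":[0.00,0.00,0.70],"turn":[0.000,0.000,0.000],"grip":-1},
n 4
```

servo_tool([
  {"offset": [0.21, -0.03, 0.73], "turn": [0.002, 0.002, -0.003], "grip": -1},
  {"offset": [0.21, -0.02, 0.73], "turn": [0.002, 0.002, -0.003], "grip": -1},
  {"offset": [0, 0, 0.7], "turn": [0, 0, 0], "grip": -1},
  {"offset": [0, 0, 0.7], "turn": [0, 0, 0], "grip": -1},
  {"offset": [0, 0, 0], "turn": [0, 0, 0], "grip": -1},
])

```text
time_s: 14.6
ee_pos: [0.4358, 0.3459, 0.2266]
orientation: [-2.353, -1.49, -0.626]
wrist_force: [-1.5, -0.2, -0.6]
width: 0.0876
grasp_force: 0.0
```

Run:
```python
from h import *
s=r.state();p,R=cur();print(s["time_s"],p,s["wrist_force"],np.round(s["joint_positions"],2))
w=SO-.020*SX+.105*SY+.206*Z
P,Q=pose_win(w,-115.3,0);rows(p,R,P,Q,.02)
im=r.read_camera("wrist");cv2.imwrite("pics/w7.png",im);b=blobs(im,"yellow",300);print(b)
```

```text
14.6 [0.4357623  0.34586045 0.22658608] [-1.47970163 -0.16919122 -0.55417494] [ 0.62  0.15 -1.24  2.08 -0.24  0.57 -0.85]
{"offset":[0.01,0.04,0.65],"turn":[-0.003,-0.001,-0.001],"grip":-1},
{"offset":[0.01,0.04,0.65],"turn":[-0.003,-0.001,-0.001],"grip":-1},
n 2
[([285.5, 261.2], [250, 248, 72, 28, 1897])]
```

servo_tool([
  {"offset": [0.01, 0.04, 0.65], "turn": [-0.003, 0, 0], "grip": -1},
  {"offset": [0.01, 0.04, 0.65], "turn": [-0.003, 0, 0], "grip": -1},
  {"offset": [0, 0, 0], "turn": [0, 0, 0], "grip": -1},
  {"offset": [0, 0, 0], "turn": [0, 0, 0], "grip": 1},
  {"offset": [0, 0, 0], "turn": [0, 0, 0], "grip": 1},
  {"offset": [0, 0, 0], "turn": [0, 0, 0], "grip": 1},
  {"offset": [0, 0, 0], "turn": [0, 0, 0], "grip": 1},
  {"offset": [0, 0, 0], "turn": [0, 0, 0], "grip": 1},
])

```text
time_s: 15.32
ee_pos: [0.4454, 0.3587, 0.2015]
orientation: [-2.366, -1.493, -0.641]
wrist_force: [-0.5, 0.4, -0.4]
width: 0.0582
grasp_force: 0.0
```

servo_tool([
  {"offset": [0, 0, 0], "turn": [0, 0, 0], "grip": 1},
  {"offset": [0, 0, 0], "turn": [0, 0, 0], "grip": 1},
  {"offset": [0, 0, 0], "turn": [0, 0, 0], "grip": 1},
  {"offset": [0, 0, 0], "turn": [0, 0, 0], "grip": 1},
  {"offset": [0, 0, 0], "turn": [0, 0, 0], "grip": 1},
  {"offset": [0, 0, 0], "turn": [0, 0, 0], "grip": 1},
])

```text
time_s: 15.82
ee_pos: [0.4449, 0.3593, 0.201]
orientation: [-2.364, -1.494, -0.64]
wrist_force: [-0.6, -1.3, 3.3]
width: 0.0341
grasp_force: 30.0
```

Run:
```python
from h import *
s=r.state();p,R=cur();print(s["time_s"],p,s["wrist_force"],s["width"],s["grasp_force"],np.round(s["joint_positions"],2))
P,Q=pose_win(SO-.020*SX+.105*SY+.206*Z,-115.3,0);print(P-p)
g=p-.057*R[:,2];print("g stand",(g-SO)@SX,(g-SO)@SY,g[2])
path(.105,[(-24,-3,0),(-10,-3,4),(-4,-1,16),(1,3,28),(5,8,42),(6,13,44)],step=.012,ang=5)
```

```text
15.8167 [0.44488354 0.35927745 0.20097466] [-0.64284756 -1.29410173  3.29735651] 0.03410377054008579 29.994235932826996 [ 0.45  0.21 -1.14  2.1  -0.1   0.49 -1.  ]
[-0.00039344  0.00096194 -0.00233811]
g stand -0.020747284983164724 0.10463041028275237 0.2503077873896076
(-24, -3, 0) [0.443  0.3565 0.2046]
{"offset":[-0.04,-0.02,-0.19],"turn":[0.001,-0.001,0.006],"grip":1},
n 1
(-10, -3, 4) [0.4366 0.3434 0.2027]
{"offset":[-0.27,-0.00,-0.11],"turn":[0.000,-0.022,-0.000],"grip":1},
{"offset":[-0.28,-0.00,-0.10],"turn":[0.000,-0.022,-0.000],"grip":1},
n 2
(-4, -1, 16) [0.4329 0.3357 0.1991]
{"offset":[-0.12,-0.00,-0.01],"turn":[-0.000,-0.044,-0.000],"grip":1},
{"offset":[-0.12,-0.00,0.00],"turn":[-0.000,-0.044,-0.000],"grip":1},
{"offset":[-0.12,-0.00,0.01],"turn":[-0.000,-0.044,-0.000],"grip":1},
n 3
(1, 3, 28) [0.4291 0.3279 0.1981]
{"offset":[-0.12,0.00,-0.02],"turn":[-0.000,-0.044,-0.000],"grip":1},
{"offset":[-0.12,0.00,-0.01],"turn":[-0.000,-0.044,-0.000],"grip":1},
{"offset":[-0.12,0.00,0.00],"turn":[-0.000,-0.044,-0.000],"grip":1},
n 3
(5, 8, 42) [0.425  0.3194 0.1985]
{"offset":[-0.13,0.00,-0.01],"turn":[-0.000,-0.052,0.000],"grip":1},
{"offset":[-0.13,0.00,0.00],"turn":[-0.000,-0.052,0.000],"grip":1},
{"offset":[-0.13,0.00,0.01],"turn":[-0.000,-0.052,0.000],"grip":1},
n 3
(6, 13, 44) [0.4242 0.3177 0.2029]
{"offset":[-0.11,0.00,-0.16],"turn":[0.000,-0.022,0.000],"grip":1},
n 1
```

```bash
sed -i 's/lat=0,pitch=None):/lat=0,pitch=None,g=.042):/; s/ay,t,pitch=pitch);print/ay,t,g,pitch);print/' h.py
python3 - <<'E'
from h import *
p,R=cur();print("u tilt",np.degrees(np.arcsin(-R[:,2]@SX)),yawx(R[:,1]))
path(.105,[(-27,-3,0),(-10,-3,4),(-4,-1,16)],step=.012,ang=5,g=.0435)
E
```

```text
u tilt -30.060675172922977 -25.516693413264285
(-27, -3, 0) [0.4443 0.3592 0.2061]
{"offset":[0.09,-0.02,-0.18],"turn":[0.001,-0.001,0.006],"grip":1},
n 1
(-10, -3, 4) [0.4367 0.3435 0.2042]
{"offset":[-0.32,0.00,-0.14],"turn":[0.000,-0.022,-0.000],"grip":1},
{"offset":[-0.33,0.00,-0.13],"turn":[0.000,-0.022,-0.000],"grip":1},
n 2
(-4, -1, 16) [0.4331 0.3361 0.2005]
{"offset":[-0.12,-0.00,-0.00],"turn":[-0.000,-0.044,-0.000],"grip":1},
{"offset":[-0.12,-0.00,0.00],"turn":[-0.000,-0.044,-0.000],"grip":1},
{"offset":[-0.12,-0.00,0.01],"turn":[-0.000,-0.044,-0.000],"grip":1},
n 3
```

servo_tool([
  {"offset": [0.05, 0, -0.09], "turn": [0, 0, 0.003], "grip": 1},
  {"offset": [0.05, 0, -0.09], "turn": [0, 0, 0.003], "grip": 1},
  {"offset": [0, 0, 0], "turn": [0, 0, 0], "grip": 1},
])

```text
time_s: 16.07
ee_pos: [0.4446, 0.3595, 0.2064]
orientation: [-2.37, -1.482, -0.637]
wrist_force: [0.3, 0.5, -1.6]
width: 0.0338
grasp_force: 30.0
```

servo_tool([
  {"offset": [-0.22, 0, -0.09], "turn": [0, -0.015, 0], "grip": 1},
  {"offset": [-0.22, 0, -0.09], "turn": [0, -0.015, 0], "grip": 1},
  {"offset": [-0.22, 0, -0.09], "turn": [0, -0.015, 0], "grip": 1},
  {"offset": [0, 0, 0], "turn": [0, 0, 0], "grip": 1},
])

```text
time_s: 16.4
ee_pos: [0.4369, 0.3433, 0.2043]
orientation: [-2.416, -1.511, -0.558]
wrist_force: [-0.4, 1.2, -2.1]
width: 0.0337
grasp_force: 30.0
```

Run:
```python
from h import *
s=r.state();p,R=cur();print(s["time_s"],p,s["wrist_force"],s["width"],np.round(s["joint_positions"],2))
path(.105,[(-10,-3,4),(-4,-1,16),(1,3,28),(5,8,42)],step=.012,ang=5,g=.0435)
```

```text
16.4 [0.43690121 0.34327482 0.20431106] [-0.36977667  1.23907738 -2.10028972] 0.033733585915638124 [ 0.43  0.18 -1.11  2.06 -0.07  0.59 -1.04]
(-10, -3, 4) [0.4367 0.3435 0.2042]
{"offset":[0.00,-0.01,0.01],"turn":[0.001,0.000,-0.000],"grip":1},
n 1
(-4, -1, 16) [0.4331 0.3361 0.2005]
{"offset":[-0.12,-0.00,-0.00],"turn":[-0.000,-0.044,-0.000],"grip":1},
{"offset":[-0.12,-0.00,0.00],"turn":[-0.000,-0.044,-0.000],"grip":1},
{"offset":[-0.12,-0.00,0.01],"turn":[-0.000,-0.044,-0.000],"grip":1},
n 3
(1, 3, 28) [0.4294 0.3285 0.1994]
{"offset":[-0.11,0.00,-0.01],"turn":[-0.000,-0.044,-0.000],"grip":1},
{"offset":[-0.11,0.00,-0.01],"turn":[-0.000,-0.044,-0.000],"grip":1},
{"offset":[-0.11,0.00,0.00],"turn":[-0.000,-0.044,-0.000],"grip":1},
n 3
(5, 8, 42) [0.4254 0.3203 0.1996]
{"offset":[-0.12,0.00,-0.01],"turn":[-0.000,-0.052,0.000],"grip":1},
{"offset":[-0.12,0.00,0.00],"turn":[-0.000,-0.052,0.000],"grip":1},
{"offset":[-0.12,0.00,0.01],"turn":[-0.000,-0.052,0.000],"grip":1},
n 3
```

Tracking well; no contact.

servo_tool([
  {"offset": [-0.12, 0, 0], "turn": [0, -0.044, 0], "grip": 1},
  {"offset": [-0.12, 0, 0], "turn": [0, -0.044, 0], "grip": 1},
  {"offset": [-0.12, 0, 0.01], "turn": [0, -0.044, 0], "grip": 1},
  {"offset": [0, 0, 0], "turn": [0, 0, 0], "grip": 1},
])

```text
time_s: 16.73
ee_pos: [0.4337, 0.3386, 0.2013]
orientation: [-2.537, -1.591, -0.316]
wrist_force: [0.4, 1.0, -2.2]
width: 0.034
grasp_force: 30.0
```

servo_tool([
  {"offset": [-0.11, 0, -0.01], "turn": [0, -0.044, 0], "grip": 1},
  {"offset": [-0.11, 0, -0.01], "turn": [0, -0.044, 0], "grip": 1},
  {"offset": [-0.11, 0, 0], "turn": [0, -0.044, 0], "grip": 1},
  {"offset": [0, 0, 0], "turn": [0, 0, 0], "grip": 1},
])

```text
time_s: 17.07
ee_pos: [0.4293, 0.3307, 0.199]
orientation: [-2.642, -1.656, -0.051]
wrist_force: [0.4, 0.8, -2.0]
width: 0.0336
grasp_force: 30.0
```

Run:
```python
from h import *
s=r.state();p,R=cur();print(s["time_s"],p,s["wrist_force"],s["width"],np.round(s["joint_positions"],2))
path(.105,[(1,3,28),(5,8,42),(6,13,44),(8,17,44),(26,43,44)],step=.012,ang=5,g=.0435)
```

```text
17.0667 [0.4292678  0.33071199 0.19900941] [ 0.44673284  0.83049914 -1.9875548 ] 0.03355612076246183 [-0.02  0.36 -0.9   1.77  0.3   1.12 -1.46]
(1, 3, 28) [0.4294 0.3285 0.1994]
{"offset":[-0.07,0.04,-0.02],"turn":[-0.001,-0.003,0.001],"grip":1},
n 1
(5, 8, 42) [0.4254 0.3203 0.1996]
{"offset":[-0.12,0.00,-0.01],"turn":[-0.000,-0.052,0.000],"grip":1},
{"offset":[-0.12,0.00,0.00],"turn":[-0.000,-0.052,0.000],"grip":1},
{"offset":[-0.12,0.00,0.01],"turn":[-0.000,-0.052,0.000],"grip":1},
n 3
(6, 13, 44) [0.4246 0.3187 0.204 ]
{"offset":[-0.11,0.00,-0.16],"turn":[0.000,-0.022,0.000],"grip":1},
n 1
(8, 17, 44) [0.4238 0.3169 0.208 ]
{"offset":[-0.12,-0.00,-0.14],"turn":[0.000,0.000,0.000],"grip":1},
n 1
(26, 43, 44) [0.4159 0.3007 0.234 ]
{"offset":[-0.32,0.00,-0.28],"turn":[0.000,0.000,0.000],"grip":1},
{"offset":[-0.32,0.00,-0.28],"turn":[0.000,0.000,0.000],"grip":1},
{"offset":[-0.32,0.00,-0.28],"turn":[0.000,0.000,0.000],"grip":1},
n 3
```

servo_tool([
  {"offset": [-0.07, 0.03, -0.02], "turn": [0, -0.003, 0], "grip": 1},
  {"offset": [-0.12, 0, -0.01], "turn": [0, -0.052, 0], "grip": 1},
  {"offset": [-0.12, 0, 0], "turn": [0, -0.052, 0], "grip": 1},
  {"offset": [-0.12, 0, 0.01], "turn": [0, -0.052, 0], "grip": 1},
  {"offset": [0, 0, 0], "turn": [0, 0, 0], "grip": 1},
])

```text
time_s: 17.48
ee_pos: [0.4251, 0.3194, 0.1989]
orientation: [2.559, 1.603, -0.275]
wrist_force: [-0.6, 0.6, -2.6]
width: 0.0341
grasp_force: 30.0
```

servo_tool([
  {"offset": [-0.11, 0, -0.16], "turn": [0, -0.022, 0], "grip": 1},
  {"offset": [-0.12, 0, -0.14], "turn": [0, 0, 0], "grip": 1},
  {"offset": [0, 0, 0], "turn": [0, 0, 0], "grip": 1},
])

```text
time_s: 17.73
ee_pos: [0.4239, 0.3149, 0.2094]
orientation: [2.542, 1.589, -0.308]
wrist_force: [-0.5, 0.8, -1.5]
width: 0.0341
grasp_force: 30.0
```

Run:
```python
from h import *
s=r.state();p,R=cur();print(s["time_s"],p,s["wrist_force"],s["width"],np.round(s["joint_positions"],2),"u",np.degrees(np.arcsin(-R[:,2]@SX)))
path(.105,[(8,17,44),(26,43,44),(61,93,44),(110,150,44)],step=.02,ang=5,g=.0435)
```

```text
17.7333 [0.42388141 0.31487154 0.2093831 ] [-0.45374575  0.75425249 -1.50822922] 0.0341197637089289 [-0.22  0.51 -0.83  1.57  0.39  1.48 -1.56] u 13.815942261570223
(8, 17, 44) [0.4238 0.3169 0.208 ]
{"offset":[0.08,-0.04,0.04],"turn":[0.000,-0.002,-0.001],"grip":1},
n 1
(26, 43, 44) [0.4159 0.3007 0.234 ]
{"offset":[-0.48,0.00,-0.42],"turn":[0.000,0.000,0.000],"grip":1},
{"offset":[-0.48,0.00,-0.42],"turn":[0.000,0.000,0.000],"grip":1},
n 2
(61, 93, 44) [0.4006 0.2692 0.284 ]
{"offset":[-0.46,0.00,-0.40],"turn":[0.000,0.000,0.000],"grip":1},
{"offset":[-0.46,0.00,-0.40],"turn":[0.000,0.000,0.000],"grip":1},
{"offset":[-0.46,0.00,-0.40],"turn":[0.000,0.000,0.000],"grip":1},
{"offset":[-0.46,0.00,-0.40],"turn":[0.000,0.000,0.000],"grip":1},
n 4
(110, 150, 44) [0.3792 0.2251 0.341 ]
{"offset":[-0.61,-0.00,-0.43],"turn":[0.000,0.000,0.000],"grip":1},
{"offset":[-0.61,-0.00,-0.43],"turn":[0.000,0.000,0.000],"grip":1},
{"offset":[-0.61,-0.00,-0.43],"turn":[0.000,0.000,0.000],"grip":1},
{"offset":[-0.61,-0.00,-0.43],"turn":[0.000,0.000,0.000],"grip":1},
n 4
```

servo_tool([
  {"offset": [-0.47, 0, -0.41], "turn": [0, 0, 0], "grip": 1},
  {"offset": [-0.47, 0, -0.41], "turn": [0, 0, 0], "grip": 1},
  {"offset": [-0.46, 0, -0.4], "turn": [0, 0, 0], "grip": 1},
  {"offset": [-0.46, 0, -0.4], "turn": [0, 0, 0], "grip": 1},
  {"offset": [-0.46, 0, -0.4], "turn": [0, 0, 0], "grip": 1},
  {"offset": [-0.46, 0, -0.4], "turn": [0, 0, 0], "grip": 1},
])

```text
time_s: 18.23
ee_pos: [0.4004, 0.2667, 0.2863]
orientation: [2.54, 1.587, -0.31]
wrist_force: [-0.8, -0.4, -1.7]
width: 0.0336
grasp_force: 30.0
```

servo_tool([
  {"offset": [-0.5, 0, -0.6], "turn": [0, 0, 0], "grip": 1},
  {"offset": [-0.5, 0, -0.7], "turn": [0, 0, 0], "grip": 1},
  {"offset": [-0.5, 0, -0.7], "turn": [0, 0, 0], "grip": 1},
  {"offset": [-0.5, 0, -0.7], "turn": [0, 0, 0], "grip": 1},
  {"offset": [0, 0, 0], "turn": [0, 0, 0], "grip": 1},
])

```text
time_s: 18.65
ee_pos: [0.3866, 0.2387, 0.3664]
orientation: [2.541, 1.586, -0.303]
wrist_force: [0.1, 0.8, -1.5]
width: 0.0339
grasp_force: 30.0
```

Run:
```python
from h import *
s=r.state();p,R=cur();print(s["time_s"],p,s["wrist_force"],s["width"],np.round(s["joint_positions"],2))
S=r.read_camera("scene");print(blobs(S,"red"),blobs(S,"blue"))
R2,h=axes(-95,30);yaw=np.radians(-5);ys=np.array([-np.sin(yaw),np.cos(yaw),0])
# red grip reference: reported p (.5416,-.1981,.1345) held g=.1657 home; yellow g=.1665
home=np.array([.5416,-.1981,.1345])+.0010*h;print("home",home)
pre=home+.125*h;print("pre",pre);rows(p,R,pre+[0,0,.06],R2,.025,1)
```

```text
18.65 [0.38662417 0.23869913 0.36643216] [ 0.10418825  0.84666288 -1.54788359] 0.033886109734556816 [-0.05  0.26 -0.87  1.49  0.25  1.71 -1.38]
[([386.9, 237.1], [378, 230, 19, 15, 221]), ([138.1, 241.3], [131, 236, 15, 12, 111]), ([87.0, 338.5], [53, 329, 49, 22, 439])] [([24.1, 221.6], [0, 200, 55, 46, 1509]), ([323.8, 221.9], [320, 217, 9, 10, 73]), ([336.9, 249.3], [329, 243, 18, 14, 215])]
home [ 0.54164358 -0.1976019   0.13536603]
pre [ 0.54709081 -0.13533973  0.2436192 ]
{"offset":[-0.57,0.72,0.30],"turn":[-0.001,0.009,-0.014],"grip":1},
{"offset":[-0.59,0.71,0.29],"turn":[-0.001,0.009,-0.014],"grip":1},
{"offset":[-0.61,0.70,0.28],"turn":[-0.001,0.009,-0.014],"grip":1},
{"offset":[-0.63,0.68,0.28],"turn":[-0.001,0.009,-0.014],"grip":1},
{"offset":[-0.65,0.67,0.27],"turn":[-0.001,0.009,-0.014],"grip":1},
{"offset":[-0.67,0.65,0.26],"turn":[-0.001,0.009,-0.014],"grip":1},
{"offset":[-0.68,0.64,0.25],"turn":[-0.001,0.009,-0.014],"grip":1},
{"offset":[-0.70,0.62,0.24],"turn":[-0.001,0.009,-0.014],"grip":1},
{"offset":[-0.72,0.61,0.24],"turn":[-0.001,0.009,-0.014],"grip":1},
{"offset":[-0.73,0.59,0.23],"turn":[-0.001,0.009,-0.014],"grip":1},
{"offset":[-0.75,0.58,0.22],"turn":[-0.001,0.009,-0.014],"grip":1},
{"offset":[-0.76,0.56,0.21],"turn":[-0.001,0.009,-0.014],"grip":1},
{"offset":[-0.78,0.54,0.20],"turn":[-0.001,0.009,-0.014],"grip":1},
{"offset":[-0.79,0.52,0.19],"turn":[-0.001,0.009,-0.014],"grip":1},
{"offset":[-0.81,0.51,0.18],"turn":[-0.001,0.009,-0.014],"grip":1},
{"offset":[-0.82,0.49,0.17],"turn":[-0.001,0.009,-0.014],"grip":1},
{"offset":[-0.83,0.47,0.16],"turn":[-0.001,0.009,-0.014],"grip":1},
n 17
```

servo_tool([
  {"offset": [-0.57, 0.72, 0.3], "turn": [0, 0.009, -0.014], "grip": 1},
  {"offset": [-0.59, 0.71, 0.29], "turn": [0, 0.009, -0.014], "grip": 1},
  {"offset": [-0.61, 0.7, 0.28], "turn": [0, 0.009, -0.014], "grip": 1},
  {"offset": [-0.63, 0.68, 0.28], "turn": [0, 0.009, -0.014], "grip": 1},
  {"offset": [-0.65, 0.67, 0.27], "turn": [0, 0.009, -0.014], "grip": 1},
  {"offset": [-0.67, 0.65, 0.26], "turn": [0, 0.009, -0.014], "grip": 1},
  {"offset": [-0.68, 0.64, 0.25], "turn": [0, 0.009, -0.014], "grip": 1},
  {"offset": [-0.7, 0.62, 0.24], "turn": [0, 0.009, -0.014], "grip": 1},
])

```text
time_s: 19.37
ee_pos: [0.4612, 0.0617, 0.3303]
orientation: [2.462, 1.859, -0.189]
wrist_force: [1.0, -0.3, -1.3]
width: 0.0338
grasp_force: 30.0
```

servo_tool([
  {"offset": [-0.72, 0.61, 0.24], "turn": [0, 0.009, -0.014], "grip": 1},
  {"offset": [-0.73, 0.59, 0.23], "turn": [0, 0.009, -0.014], "grip": 1},
  {"offset": [-0.75, 0.58, 0.22], "turn": [0, 0.009, -0.014], "grip": 1},
  {"offset": [-0.76, 0.56, 0.21], "turn": [0, 0.009, -0.014], "grip": 1},
  {"offset": [-0.78, 0.54, 0.2], "turn": [0, 0.009, -0.014], "grip": 1},
  {"offset": [-0.79, 0.52, 0.19], "turn": [0, 0.009, -0.014], "grip": 1},
  {"offset": [-0.81, 0.51, 0.18], "turn": [0, 0.009, -0.014], "grip": 1},
  {"offset": [-0.82, 0.49, 0.17], "turn": [0, 0.009, -0.014], "grip": 1},
])

```text
time_s: 20.03
ee_pos: [0.536, -0.1139, 0.2966]
orientation: [-2.312, -2.084, 0.056]
wrist_force: [-0.4, 0.0, -1.7]
width: 0.0338
grasp_force: 30.0
```

servo_tool([
  {"offset": [-0.83, 0.47, 0.16], "turn": [0, 0.009, -0.014], "grip": 1},
  {"offset": [0, 0, 0], "turn": [0, 0, 0], "grip": 1},
])

```text
time_s: 20.2
ee_pos: [0.5453, -0.1412, 0.2904]
orientation: [-2.29, -2.093, 0.043]
wrist_force: [-1.0, -1.7, -2.3]
width: 0.0339
grasp_force: 30.0
```

```bash
cat >> h.py <<'E'
HS=axes(-95,30)[1];HOME=np.array([.5416,-.1976,.1354])
E
python3 - <<'E'
from h import *
s=r.state();p,R=cur();print(s["time_s"],p,s["wrist_force"],s["width"],np.round(s["joint_positions"],2),"yaw",yawx(R[:,1]))
S=r.read_camera("scene");w=r.read_camera("wrist")
gp=p-.057*R[:,2];print("top",proj("scene",gp+.016*HS),"bottom",proj("scene",gp-.1665*HS),blobs(S,"yellow"))
o=np.zeros((600,800,3),np.uint8);o[:420,:560]=w
u,v=proj("scene",gp-.1*HS).astype(int);x0,y0=u-50,v-50
z=cv2.resize(S[y0:y0+150,x0:x0+60+40],None,fx=2.4,fy=4,interpolation=2);o[:600,560:800]=z;print("zoom",x0,y0)
cv2.imwrite("pics/y1.png",o)
R2,_=axes(-95,30);rows(p,R,HOME+.115*HS,R2,.02,1)
E
```

```text
20.2 [ 0.54525295 -0.14119868  0.29038477] [-1.01083705 -1.73392043 -2.30813005] 0.03389552435791241 [ 0.67  0.34 -0.67  1.51  0.2   1.41 -0.1 ] yaw -5.113688566271055
top [259.03797126 107.83482607] bottom [243.76425423 144.31030424] [([258.9, 108.5], [253, 105, 13, 8, 65]), ([32.1, 254.4], [0, 226, 72, 60, 2380])]
zoom 198 82
{"offset":[0.01,0.05,0.74],"turn":[-0.010,-0.001,-0.000],"grip":1},
{"offset":[0.01,0.04,0.74],"turn":[-0.010,-0.001,-0.000],"grip":1},
{"offset":[0.01,0.03,0.74],"turn":[-0.010,-0.001,-0.000],"grip":1},
n 3
```

View pics/y1.png

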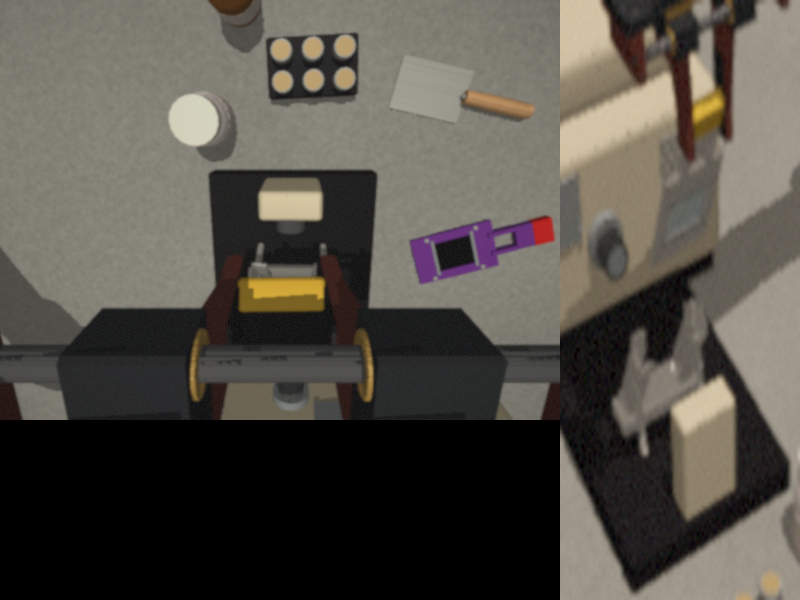

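Wrist view: yellow held at (282,293), mount right behind/below it at (285,268) and centred. Scene inset: lower-left corner of the frame at ~(655,270), upper-right at (717,140), as predicted (646,268)/(716,142).

servo_tool([
  {"offset": [0.01, 0.05, 0.74], "turn": [-0.01, 0, 0], "grip": 1},
  {"offset": [0.01, 0.04, 0.74], "turn": [-0.01, 0, 0], "grip": 1},
  {"offset": [0.01, 0.03, 0.74], "turn": [-0.01, 0, 0], "grip": 1},
  {"offset": [0, 0, 0], "turn": [0, 0, 0], "grip": 1},
  {"offset": [0, 0, 0], "turn": [0, 0, 0], "grip": 1},
])

```text
time_s: 20.72
ee_pos: [0.5462, -0.1326, 0.2378]
orientation: [-2.308, -2.126, -0.009]
wrist_force: [-0.3, -0.3, -1.6]
width: 0.0337
grasp_force: 30.0
```

Run:
```python
from h import *
s=r.state();p,R=cur();print(s["time_s"],p,s["wrist_force"],s["moment"],"yaw",yawx(R[:,1]),R[2])
w=r.read_camera("wrist");print(blobs(w,"yellow",100))
d=p-HOME;print("along",d@HS,"y",d@R[:,1],"perp",d@np.cross(R[:,1],HS))
R2,_=axes(-95,30);rows(p,R,HOME+.095*HS,R2,.01,1)
```

```text
20.7167 [ 0.5462238  -0.13263546  0.2377586 ] [-0.31528322 -0.34035956 -1.60042384] [-0.01445945 -0.10002306  0.01139093] yaw -4.69481710005075 [ 0.00639139  0.00120666 -0.99997885]
[([281.6, 293.1], [239, 277, 86, 33, 2586])]
along 0.12120530274964314 y -0.0005854374910956565 perp -0.005220706494539928
{"offset":[-0.24,0.01,0.27],"turn":[0.000,-0.001,0.001],"grip":1},
{"offset":[-0.24,0.01,0.27],"turn":[0.000,-0.001,0.001],"grip":1},
{"offset":[-0.24,0.01,0.27],"turn":[0.000,-0.001,0.001],"grip":1},
n 3
```

servo_tool([
  {"offset": [-0.2, 0.01, 0.27], "turn": [0, 0, 0], "grip": 1},
  {"offset": [-0.2, 0.01, 0.27], "turn": [0, 0, 0], "grip": 1},
  {"offset": [-0.2, 0.01, 0.27], "turn": [0, 0, 0], "grip": 1},
  {"offset": [0, 0, 0], "turn": [0, 0, 0], "grip": 1},
  {"offset": [0, 0, 0], "turn": [0, 0, 0], "grip": 1},
])

```text
time_s: 21.18
ee_pos: [0.5463, -0.1494, 0.2171]
orientation: [-2.311, -2.124, -0.01]
wrist_force: [-1.0, -1.0, -2.8]
width: 0.0336
grasp_force: 30.0
```

```bash
cat >> h.py <<'E'
def slot(al,step=.008):
    s=r.state();p,R=cur();d=p-HOME;q=np.cross(R[:,1],HS);print(s["time_s"],p.round(4),"F",s["wrist_force"].round(1),"M",s["moment"].round(2),"along",(d@HS).round(4),"y",(d@R[:,1]).round(4),"perp",(d@q).round(4))
    rows(p,R,HOME+al*HS,axes(-95,30)[0],step,1)
E
python3 -c "
from h import *
slot(.07)"
```

```text
21.1833 [ 0.5463 -0.1494  0.2171] F [-1.  -1.  -2.8] M [ 0.08 -0.11  0.  ] along 0.095 y 0.0008 perp -0.0012
{"offset":[-0.14,-0.01,0.21],"turn":[0.000,-0.001,0.000],"grip":1},
{"offset":[-0.14,-0.01,0.21],"turn":[0.000,-0.001,0.000],"grip":1},
{"offset":[-0.14,-0.01,0.21],"turn":[0.000,-0.001,0.000],"grip":1},
{"offset":[-0.14,-0.01,0.21],"turn":[0.000,-0.001,0.000],"grip":1},
n 4
```

servo_tool([
  {"offset": [-0.12, 0, 0.21], "turn": [0, 0, 0], "grip": 1},
  {"offset": [-0.12, 0, 0.21], "turn": [0, 0, 0], "grip": 1},
  {"offset": [-0.12, 0, 0.21], "turn": [0, 0, 0], "grip": 1},
  {"offset": [0, 0, 0], "turn": [0, 0, 0], "grip": 1},
])

```text
time_s: 21.52
ee_pos: [0.5452, -0.1585, 0.2005]
orientation: [-2.311, -2.124, -0.009]
wrist_force: [0.3, -0.2, -2.1]
width: 0.0337
grasp_force: 30.0
```

```bash
python3 -c "
from h import *
slot(.06)"
```

```text
21.5167 [ 0.5452 -0.1585  0.2005] F [ 0.3 -0.2 -2.1] M [ 0.03 -0.04 -0.  ] along 0.076 y 0.0004 perp -0.0015
{"offset":[-0.19,-0.00,0.26],"turn":[0.000,-0.002,0.001],"grip":1},
{"offset":[-0.19,-0.00,0.26],"turn":[0.000,-0.002,0.001],"grip":1},
n 2
```

servo_tool([
  {"offset": [-0.09, 0, 0.14], "turn": [0, 0, 0], "grip": 1},
  {"offset": [-0.09, 0, 0.14], "turn": [0, 0, 0], "grip": 1},
  {"offset": [-0.09, 0, 0.14], "turn": [0, 0, 0], "grip": 1},
  {"offset": [0, 0, 0], "turn": [0, 0, 0], "grip": 1},
])

```text
time_s: 21.85
ee_pos: [0.5452, -0.165, 0.1908]
orientation: [-2.311, -2.125, -0.01]
wrist_force: [-0.3, -0.3, -1.8]
width: 0.034
grasp_force: 30.0
```

```bash
python3 -c "
from h import *
slot(.05)"
```

```text
21.85 [ 0.5452 -0.165   0.1908] F [-0.3 -0.3 -1.8] M [-0.11 -0.06  0.05] along 0.0643 y 0.001 perp -0.0007
{"offset":[-0.16,-0.02,0.24],"turn":[0.001,-0.002,0.001],"grip":1},
{"offset":[-0.16,-0.02,0.24],"turn":[0.001,-0.002,0.001],"grip":1},
n 2
```

servo_tool([
  {"offset": [-0.1, 0, 0.17], "turn": [0, 0, 0], "grip": 1},
  {"offset": [-0.1, 0, 0.17], "turn": [0, 0, 0], "grip": 1},
  {"offset": [0, 0, 0], "turn": [0, 0, 0], "grip": 1},
])

```text
time_s: 22.1
ee_pos: [0.5446, -0.1701, 0.1817]
orientation: [-2.311, -2.124, -0.009]
wrist_force: [0.5, -1.1, -2.6]
width: 0.0338
grasp_force: 30.0
```

servo_tool([
  {"offset": [-0.1, 0, 0.17], "turn": [0, 0, 0], "grip": 1},
  {"offset": [-0.1, 0, 0.17], "turn": [0, 0, 0], "grip": 1},
  {"offset": [0, 0, 0], "turn": [0, 0, 0], "grip": 1},
])

```text
time_s: 22.35
ee_pos: [0.5443, -0.1749, 0.1732]
orientation: [-2.311, -2.125, -0.01]
wrist_force: [-0.6, -0.7, -1.2]
width: 0.0338
grasp_force: 30.0
```

```bash
python3 -c "
from h import *
slot(.03)"
```

```text
22.35 [ 0.5443 -0.1749  0.1732] F [-0.6 -0.7 -1.2] M [-0.18 -0.08 -0.01] along 0.0442 y 0.0009 perp -0.0008
{"offset":[-0.16,-0.02,0.24],"turn":[0.001,-0.002,0.001],"grip":1},
{"offset":[-0.16,-0.02,0.24],"turn":[0.001,-0.002,0.001],"grip":1},
n 2
```

Sliding freely. Continue.

servo_tool([
  {"offset": [-0.1, 0, 0.17], "turn": [0, 0, 0], "grip": 1},
  {"offset": [-0.1, 0, 0.17], "turn": [0, 0, 0], "grip": 1},
  {"offset": [-0.1, 0, 0.17], "turn": [0, 0, 0], "grip": 1},
  {"offset": [0, 0, 0], "turn": [0, 0, 0], "grip": 1},
])

```text
time_s: 22.68
ee_pos: [0.5437, -0.1823, 0.1603]
orientation: [-2.311, -2.124, -0.01]
wrist_force: [-0.1, -1.4, -2.2]
width: 0.0341
grasp_force: 30.0
```

servo_tool([
  {"offset": [-0.1, 0, 0.17], "turn": [0, 0, 0], "grip": 1},
  {"offset": [-0.1, 0, 0.17], "turn": [0, 0, 0], "grip": 1},
  {"offset": [-0.1, 0, 0.17], "turn": [0, 0, 0], "grip": 1},
  {"offset": [0, 0, 0], "turn": [0, 0, 0], "grip": 1},
])

```text
time_s: 23.02
ee_pos: [0.5432, -0.1897, 0.1476]
orientation: [-2.311, -2.125, -0.01]
wrist_force: [-0.5, -1.9, -2.0]
width: 0.0338
grasp_force: 30.0
```

```bash
python3 -c "
from h import *
slot(.003,.004)"
```

```text
23.0167 [ 0.5432 -0.1897  0.1476] F [-0.5 -1.9 -2. ] M [-0.24 -0.05 -0.01] along 0.0146 y 0.0009 perp -0.0008
{"offset":[-0.09,-0.01,0.13],"turn":[0.001,-0.001,0.001],"grip":1},
{"offset":[-0.09,-0.01,0.13],"turn":[0.001,-0.001,0.001],"grip":1},
{"offset":[-0.09,-0.01,0.13],"turn":[0.001,-0.001,0.001],"grip":1},
n 3
```

servo_tool([
  {"offset": [-0.08, 0, 0.14], "turn": [0, 0, 0], "grip": 1},
  {"offset": [-0.08, 0, 0.14], "turn": [0, 0, 0], "grip": 1},
  {"offset": [-0.04, 0, 0.07], "turn": [0, 0, 0], "grip": 1},
  {"offset": [0, 0, 0], "turn": [0, 0, 0], "grip": 1},
])

```text
time_s: 23.35
ee_pos: [0.5431, -0.1943, 0.1394]
orientation: [-2.311, -2.125, -0.01]
wrist_force: [-0.1, -1.5, -1.0]
width: 0.0337
grasp_force: 30.0
```

servo_tool([
  {"offset": [-0.02, 0, 0.035], "turn": [0, 0, 0], "grip": 1},
  {"offset": [-0.02, 0, 0.035], "turn": [0, 0, 0], "grip": 1},
  {"offset": [0, 0, 0], "turn": [0, 0, 0], "grip": 1},
])

```text
time_s: 23.6
ee_pos: [0.5432, -0.1949, 0.1381]
orientation: [-2.311, -2.126, -0.011]
wrist_force: [0.1, -0.9, -2.2]
width: 0.0341
grasp_force: 30.0
```

```bash
python3 -c "
from h import *
slot(0,.004)"
```

```text
23.6 [ 0.5432 -0.1949  0.1381] F [ 0.1 -0.9 -2.2] M [-0.34  0.07 -0.01] along 0.0038 y 0.0013 perp -0.0011
{"offset":[-0.11,-0.05,0.11],"turn":[0.002,-0.004,0.002],"grip":1},
n 1
```

Now feel for the floor, 1 mm per row.

servo_tool([
  {"offset": [-0.02, 0, 0.035], "turn": [0, 0, 0], "grip": 1},
  {"offset": [-0.02, 0, 0.035], "turn": [0, 0, 0], "grip": 1},
  {"offset": [0, 0, 0], "turn": [0, 0, 0], "grip": 1},
])

```text
time_s: 23.85
ee_pos: [0.5431, -0.1959, 0.1363]
orientation: [-2.311, -2.126, -0.011]
wrist_force: [-0.8, 0.5, -0.9]
width: 0.0338
grasp_force: 30.0
```

servo_tool([
  {"offset": [-0.02, 0, 0.035], "turn": [0, 0, 0], "grip": 1},
  {"offset": [0, 0, 0], "turn": [0, 0, 0], "grip": 1},
])

```text
time_s: 24.02
ee_pos: [0.543, -0.1964, 0.1354]
orientation: [-2.311, -2.126, -0.011]
wrist_force: [-0.3, -0.9, 0.1]
width: 0.0339
grasp_force: 30.0
```

servo_tool([
  {"offset": [-0.02, 0, 0.035], "turn": [0, 0, 0], "grip": 1},
  {"offset": [0, 0, 0], "turn": [0, 0, 0], "grip": 1},
])

```text
time_s: 24.18
ee_pos: [0.5431, -0.1963, 0.1351]
orientation: [-2.31, -2.126, -0.011]
wrist_force: [-2.3, 2.2, 4.2]
width: 0.0336
grasp_force: 30.0
```

servo_tool([
  {"offset": [-0.02, 0, 0.035], "turn": [0, 0, 0], "grip": 1},
  {"offset": [0, 0, 0], "turn": [0, 0, 0], "grip": 1},
])

```text
time_s: 24.35
ee_pos: [0.5432, -0.196, 0.1349]
orientation: [-2.31, -2.126, -0.012]
wrist_force: [-4.5, 3.7, 9.9]
width: 0.0337
grasp_force: 30.0
```

```bash
python3 -c "
from h import *
slot(0,.004)"
```

```text
24.35 [ 0.5432 -0.196   0.1349] F [-4.5  3.7  9.9] M [ 0.57  1.13 -0.18] along 0.0004 y 0.0014 perp -0.0017
{"offset":[-0.07,-0.06,-0.02],"turn":[0.002,-0.004,0.003],"grip":1},
n 1
```

Floor reached where the blank's reference predicted it (+0.4 mm). Relax, release, back out.

servo_tool([
  {"offset": [0.02, 0, -0.035], "turn": [0, 0, 0], "grip": 1},
  {"offset": [0, 0, 0], "turn": [0, 0, 0], "grip": 0.2},
  {"offset": [0, 0, 0], "turn": [0, 0, 0], "grip": 0},
  {"offset": [0, 0, 0], "turn": [0, 0, 0], "grip": -0.3},
  {"offset": [0, 0, 0], "turn": [0, 0, 0], "grip": -0.6},
  {"offset": [0, 0, 0], "turn": [0, 0, 0], "grip": -1},
  {"offset": [0, 0, 0], "turn": [0, 0, 0], "grip": -1},
  {"offset": [0, 0, 0], "turn": [0, 0, 0], "grip": -1},
])

```text
time_s: 25.02
ee_pos: [0.543, -0.1968, 0.1346]
orientation: [-2.311, -2.126, -0.011]
wrist_force: [0.1, 0.7, 0.3]
width: 0.0719
grasp_force: 0.0
```

servo_tool([
  {"offset": [0, 0, 0], "turn": [0, 0, 0], "grip": -1},
  {"offset": [0, 0, -0.5], "turn": [0, 0, 0], "grip": -1},
  {"offset": [0, 0, -0.8], "turn": [0, 0, 0], "grip": -1},
  {"offset": [0, 0, -1], "turn": [0, 0, 0], "grip": -1},
  {"offset": [0, 0, -1], "turn": [0, 0, 0], "grip": -1},
  {"offset": [0, 0, -1], "turn": [0, 0, 0], "grip": -1},
  {"offset": [0, 0, -1], "turn": [0, 0, 0], "grip": -1},
  {"offset": [0, 0, 0], "turn": [0, 0, 0], "grip": -1},
])

```text
time_s: 25.68
ee_pos: [0.5449, -0.1977, 0.2733]
orientation: [2.308, 2.123, 0.017]
wrist_force: [-0.1, -0.9, 0.6]
width: 0.0875
grasp_force: 0.0
```

Run:
```python
from h import *
s=r.state();p,R=cur();print(s["time_s"],p,s["wrist_force"],s["width"])
c=r.camera_info("wrist");w=r.read_camera("wrist");S=r.read_camera("scene");cv2.imwrite("pics/end.png",w)
print(blobs(S,"red"),blobs(S,"yellow"),blobs(S,"blue"));b=blobs(w,"yellow",200);print(b)
x,y,ww,hh,_=b[0][1];print(cv2.cvtColor(w,cv2.COLOR_BGR2HSV)[y-1:y+hh+2:3,x+ww//2,2].tolist())
bright(w,"yellow",(x-3,y-3,x+ww+3,y+hh+3),"wrist",.207,c,100);bright(w,"yellow",(x-3,y-3,x+ww+3,y+hh+3),"wrist",.207,c,170)
```

```text
25.6833 [ 0.54486162 -0.19766061  0.27334401] [-0.12721921 -0.85080898  0.63048588] 0.08747298909725598
[([387.0, 237.1], [378, 230, 19, 15, 219]), ([138.1, 241.3], [131, 236, 15, 12, 111]), ([86.9, 338.5], [53, 329, 49, 22, 440])] [([250.3, 150.5], [244, 147, 14, 8, 72]), ([32.1, 254.5], [0, 226, 72, 60, 2379])] [([24.1, 221.6], [0, 200, 55, 46, 1505]), ([323.7, 222.1], [320, 218, 9, 9, 65]), ([336.7, 249.3], [329, 243, 17, 14, 207])]
[([276.9, 206.5], [254, 196, 47, 23, 1022])]
[106, 220, 224, 225, 228, 223, 153, 139, 131]
yellow center [ 0.5451 -0.1899  0.207 ] [(np.float64(0.0349), np.float64(-4.9)), (np.float64(0.0182), np.float64(-93.9))] [[254.0, 195.0], [300.0, 195.0], [300.0, 218.0], [254.0, 218.0]]
yellow center [ 0.5452 -0.1883  0.207 ] [(np.float64(0.0334), np.float64(-4.9)), (np.float64(0.0118), np.float64(-94.0))] [[255.0, 197.0], [299.0, 197.0], [299.0, 212.0], [255.0, 212.0]]
```

Yellow now sits at the pixel where red was when home (scene (250,150) vs (250,151), same bbox corner). Red hangs unchanged at (387,237), blue at (337,249).

```bash
python3 -c "
from rig import r
print(r.job_done())"
```

```text
the job is handed in; nothing more can be done
None
```

The red blank hangs on the middle hook and the yellow holder is home in the slot and released; the job is handed in at about 26 s, but the hand-in returned no verdict.

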